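# Pack out a sprung-jaw gap with plates and a wedge

### The job

Pack out the gap between the fence and the sprung jaw of the metal fixture: stand packing plates from the rack upright on its base, side by side between fence and jaw, one or two as the gap needs, so that the taper wedge, pushed tip down between the last plate and the jaw, bites part-way up its taper, with its tip well below the jaw's lip but clear of the base. Press the wedge gently down until it has pushed the jaw back 4 mm, where its pointer meets the long line of the scale, never driving the jaw near the end of its travel, and finish with the gripper still holding the wedge there, squeezing the whole stack against the fence. Leave the other things on the table alone.

Things in the scene. Friction and masses are not known exactly. Their poses are not given: they have to be found in the camera images.
- fixture: fixed metal fixture: base plate 170 x 62 mm, its top, on which plates stand, 10 mm above the table. Origin on the table under the jaw face at rest; own x points from the jaw over the gap to the fence (away from the robot, turned up to 0.2 rad), y along the jaw, z up. Spring housing behind the jaw at x -58 to -78 mm, 54 mm high; scale with lines beside the jaw (-y), 60 mm high
- jaw_lip (a point): top of the lip of the sprung jaw, in the middle of its face, 64 mm above the table; moves with the jaw. The jaw is 42 mm wide, its face upright, the lip rounded (radius 5 mm)
- fence: fixed steel angle plate on the base, its upright face to the jaw, 50 mm wide, bevelled 4 mm at its top, 64 mm above the table. Origin at the foot of that face, in its middle, 10 mm above the table; axes as the fixture's. Its x from the fixture's origin is the width of the gap, 15 to 32 mm. One plate leaves the wedge a good bite in gaps up to 23 mm, two in wider ones
- gauge_jaw (a joint): how far the sprung jaw is pushed back from rest, away from the fence (m): 0 at rest, 0.004 with its pointer at the long line of the scale, stop at 0.012. Spring: 2 N at 0 and 1 N more per mm. Once the wedge has closed the gap, pressing it 13 mm further down moves the jaw about 4 mm and takes some 8 to 15 N
- rack: fixed grey plastic rack, 150 mm long (own x), 54 mm wide, 26 mm high, with four cross slots 20 mm deep (floor 6 mm above the table) for the plates (own x -54, -18, 18 mm) and the wedge (its back at x = 62 mm). Origin on the table near its middle; x away from the robot, turned up to 0.2 rad
- plate_0: loose bare-steel packing plate standing in a rack slot, one of three alike: 9 mm thick (own x), 36 mm wide (y), 52 mm high to its shoulders, foot bevelled 1 mm; on its middle a tab 6 mm thick and 12 mm wide (y) rises to 80 mm, narrowing over its top 5 mm; 0.1 kg. Take it by the tab across the 12 mm, fingertips above the shoulders. Origin: centre of its underside, z up
- plate_1: loose bare-steel packing plate standing in a rack slot, one of three alike: 9 mm thick (own x), 36 mm wide (y), 52 mm high to its shoulders, foot bevelled 1 mm; on its middle a tab 6 mm thick and 12 mm wide (y) rises to 80 mm, narrowing over its top 5 mm; 0.1 kg. Take it by the tab across the 12 mm, fingertips above the shoulders. Origin: centre of its underside, z up
- plate_2: loose bare-steel packing plate standing in a rack slot, one of three alike: 9 mm thick (own x), 36 mm wide (y), 52 mm high to its shoulders, foot bevelled 1 mm; on its middle a tab 6 mm thick and 12 mm wide (y) rises to 80 mm, narrowing over its top 5 mm; 0.1 kg. Take it by the tab across the 12 mm, fingertips above the shoulders. Origin: centre of its underside, z up
- wedge: loose steel wedge, tip down in the rack's last slot, 85 mm high, 34 mm wide (y). Back flat, upright (own x = 0, faces +x); front slopes: 4 mm thick at the tip, 0.3 mm more per mm of height, 20 mm at 54 mm. Above, a straight head 20 mm (x -20 to 0) by 24 mm (y): take it across the 24 mm. Origin: foot of the back, mid-width, z up. Goes in back to the plates, slope to the jaw, turned as in the rack
- star_knob: loose bystander: black five-armed star knob, 32 mm across, 20 mm high, on the table between fixture and rack; leave alone
- brass_weight: loose bystander: brass-coloured knobbed calibration weight, 32 mm across, 34 mm high, on the table between fixture and rack; leave alone
- packing_tape: loose bystander: flat roll of tape, 72 mm across, 18 mm high, on the table beyond the rack; leave alone

How it is judged (in metres and radians):
On the way, in this order (a step that is already met when the one before it is completed fails the run):
1. a packing plate stands upright on the base in the gap, let go (((x of plate_0 in the frame of fixture between 0.001 and 0.032 m and y of plate_0 in the frame of fixture between -0.015 and 0.015 m and z of plate_0 in the frame of fixture between 0.007 and 0.014 m and angle between plate_0's own z axis and vertical below 0.15 rad and contact force between plate_0 and the fingers below 0.1 N) or (x of plate_1 in the frame of fixture between 0.001 and 0.032 m and y of plate_1 in the frame of fixture between -0.015 and 0.015 m and z of plate_1 in the frame of fixture between 0.007 and 0.014 m and angle between plate_1's own z axis and vertical below 0.15 rad and contact force between plate_1 and the fingers below 0.1 N) or (x of plate_2 in the frame of fixture between 0.001 and 0.032 m and y of plate_2 in the frame of fixture between -0.015 and 0.015 m and z of plate_2 in the frame of fixture between 0.007 and 0.014 m and angle between plate_2's own z axis and vertical below 0.15 rad and contact force between plate_2 and the fingers below 0.1 N))), for 0.2 s.
2. the wedge, held by the gripper, is tight between the stack and the jaw, and the jaw stands at the mark (value of joint gauge_jaw between 0.0025 and 0.0055 m and contact force between wedge and fixture above 1.5 N and (contact force between wedge and plate_0 above 1 N or contact force between wedge and plate_1 above 1 N or contact force between wedge and plate_2 above 1 N) and (contact force between fence and plate_0 above 1 N or contact force between fence and plate_1 above 1 N or contact force between fence and plate_2 above 1 N) and z of wedge in the frame of fixture between 0.0115 and 0.052 m and y of wedge in the frame of fixture between -0.015 and 0.015 m and angle between wedge's own z axis and vertical below 0.15 rad and contact force between wedge and the fingers above 2 N), for 0.2 s.
At the end, for the whole second after the job is handed in: Jaw pushed back 4 mm (+-1.5) by the wedge, wedge pressing jaw and a plate, a plate pressing the fence (over 1 to 1.5 N). Wedge upright, still, gripped (over 2 N), tip 12 mm or more below the lip and 1.5 mm off the base. Each plate stands on the base in the gap or is over 120 mm away (all of step 2 and (horizontal distance between plate_0 and fixture above 0.12 m or (x of plate_0 in the frame of fixture between 0.001 and 0.032 m and y of plate_0 in the frame of fixture between -0.015 and 0.015 m and z of plate_0 in the frame of fixture between 0.007 and 0.014 m and angle between plate_0's own z axis and vertical below 0.15 rad)) and (horizontal distance between plate_1 and fixture above 0.12 m or (x of plate_1 in the frame of fixture between 0.001 and 0.032 m and y of plate_1 in the frame of fixture between -0.015 and 0.015 m and z of plate_1 in the frame of fixture between 0.007 and 0.014 m and angle between plate_1's own z axis and vertical below 0.15 rad)) and (horizontal distance between plate_2 and fixture above 0.12 m or (x of plate_2 in the frame of fixture between 0.001 and 0.032 m and y of plate_2 in the frame of fixture between -0.015 and 0.015 m and z of plate_2 in the frame of fixture between 0.007 and 0.014 m and angle between plate_2's own z axis and vertical below 0.15 rad)) and linear speed of wedge below 0.01 m/s); the arm keeps its last pose, push and grip.
It fails at once if the jaw is driven back more than 9 mm, near the end of its travel (value of joint gauge_jaw above 0.009 m).
It fails at once if the star knob is moved by more than 30 mm (distance of star_knob from where it was at the start of the episode above 0.03 m).
It fails at once if the brass weight is moved by more than 30 mm (distance of brass_weight from where it was at the start of the episode above 0.03 m).
It fails at once if the packing tape is moved by more than 30 mm (distance of packing_tape from where it was at the start of the episode above 0.03 m).
It also fails if it takes over 69 s, if anything falls off the work surface, if the arm or the gripper's body presses on something with over 40 N, if the wrist force passes 120 N, or if a joint passes its speed limit or range.

### The arm

A 6-joint arm with a two-finger parallel gripper is mounted at the origin on a cart in front of the work surface, level with it; the furniture and walls round the work are solid. World frame = base frame: x ahead of the robot, y to its left, z up, the work surface at z = 0. Lengths are in m, angles in degrees, forces in N, time in s.
With the tool pointing down it reaches from about 0.25 to 0.725 m from the base axis. Payload 9.7 kg.
Tool frame: the origin (TCP) lies at the very end of the fingers, on their centre line; the grasp point (between the pads) lies 19 mm behind it; z points along the fingers, y is the direction in which the jaws open and shut (so a half turn about z gives the same grasp; the last joint's range is limited). The gripper opens to 85 mm and grips with 20 to 120 N. Pads are 22 mm wide; open, the fingers measure 114 mm over their backs; the gripper's body (76 mm by 85 mm) begins 54 mm behind the grasp point. The pads swing forward as they close: fully open they stand 13 mm farther back than shut.
Start: joints at [64.343, 4.979, 10.078, 95.1, 0, 90], TCP at [0.238, 0.496, 0.231] pointing down, gripper open.
Joint ranges: [-179.16, 179.16], [-48.56, 103.87], [-65.8, 70.77], [-126.05, 130.52], [-82.76, 87.17], [-180, 180]. Speed limits (degrees/s): [127.2, 127.2, 147.25, 180, 180, 180].

### API

Orientations are given as [roll, pitch, yaw] about the fixed x, y, z axes, in that order (R = Rz(yaw) Ry(pitch) Rx(roll)).
In Python, from workcell import bot gives the robot as it stands.
- The arm moves only by the shell command python3 -m pendant 'ROWS' [FORCE]. ROWS is JSON, a list that holds one entry, the list of rows, each a list of 7 numbers: the shift along the tool's x, y, z in cm, then the turn, a rotation vector about the tool's x, y, z in rad, then the opening in per cent of the stroke, from 0 (shut) to 100 (fully open). In form: [[[dx, dy, dz, ax, ay, az, gripper], ...]]. A call has 1 to 5 rows; each row shifts and turns the pose as measured when the row begins, along the tool's axes as they then stand; what a row does not reach is not made up. A row lasts 1/12 s, in which the tool goes at most 41.7 mm and 7.16 degrees, less where a joint would pass 70% of its speed; a pose out of reach is approached as far as the arm can. A call with a gripper value outside its range is refused whole. The fingers move at their own pace and stop on an object; FORCE is the grip in N (left out, the last holds). Time passes only in rows, so rows that do not move let the fingers close. It gives the time, the measured TCP pose, the force and the opening at its end, in the units of the state.
- bot.get_obs(): the state, without advancing time (a new reading comes with each control period).
- bot.camera(name): name is "scene" or "side" or "wrist"; returns the picture (420x560x3 uint8, red, green, blue); there is no depth.
- bot.get_calibration(name): a dict with "intrinsics" (3x3 intrinsics, pixels), "pose" (4x4, takes a point from camera to world coordinates); the wrist camera has in their place "T_tool_cam" (4x4, takes a point from camera to tool coordinates, whose origin is the TCP and whose axes are the flange's). Camera axes: x right, y down, z forward; pixel columns grow to the right and rows downward; lengths in m; the calibration is good to about 2 mm. A picture is of the moment at which its call begins: read the wrist's pose just before it. get_calibration takes no time and is no camera call.
- bot.job_done(): hands the job in, once; it reports no verdict.
Trained networks look in the newest picture that a camera, given by its name, has taken for a name from the list of things; names that differ only in an ending like _2 or _b are one class to them, and where a whole thing is asked for, a point or a joint stands for the part that bears it (a point fixed in the world has none). Each returns a list of dicts, best first, with "confidence" (0 to 1); they miss things now and then, are a little off and sometimes report something else, mostly with a low value. They report only what shows in the picture. A call takes as long as a camera call.
- bot.masks_of(camera, thing): "pixels" (420x560 bool, what is visible of it) and "extent" ([left, top, right, bottom] in pixels, round what is visible of it).
- bot.mark_of(camera, thing): "uv" ([column, row] in pixels: a listed point, or the origin of a listed thing).
The state is a dict: "time": time; "q": joint angles; "qd": joint speeds; "joint_efforts": joint torques, N m; "ee_pos": TCP position; "tcp_rot": TCP orientation; "wrist_force": force on the tool from outside, world axes, zero at the start; "torque": the same for the moment, N m; "opening": finger opening in m.
Only numpy, scipy, OpenCV 4.12 (cv2) and the standard library are available. Lean on these libraries where they do the work, as an engineer would, in place of code of your own. Each camera call takes 0.05 s, during which the arm holds its last target. There are 200 camera calls.

## Working session

There is one attempt and no reset: what is moved stays moved. The work goes in short steps, Python scripts to look and compute and a shell command to move; the robot and the scene stay as the last step left them, time stands still between calls to the robot, and variables do not carry over. Pictures are saved under pics/ and viewed, about 8 in all and at most 12, crops included, and the job is handed in when it is done.

```bash
mkdir -p pics; ls; python3 - <<'E'
from workcell import bot
import cv2,numpy as np
o=bot.get_obs();print({k:np.round(v,4).tolist() for k,v in o.items()})
ims=[]
for c in ["scene","side","wrist"]:
    im=bot.camera(c)[:,:,::-1].copy();ims.append(im);cv2.imwrite(f"pics/{c}0.png",im)
    k=bot.get_calibration(c);print(c,{a:np.round(b,4).tolist() for a,b in k.items()})
    for t in ["fixture","jaw_lip","fence","rack","plate_0","wedge","star_knob","brass_weight","packing_tape"]:
        print(t,[(np.round(d["uv"],1).tolist(),round(d["confidence"],2)) for d in bot.mark_of(c,t)][:4])
E
```

```text
pics
{'time': 0.0, 'q': [64.3421, 5.0115, 10.0341, 95.1004, -0.0016, 89.9983], 'qd': [0.0639, 0.0418, 0.0301, -0.0122, 0.0209, 0.0291], 'joint_efforts': [0.0008, -52.0386, 46.4805, 0.0162, 0.0001, 0.0], 'ee_pos': [0.2381, 0.4955, 0.2306], 'tcp_rot': [-179.9221, 0.0016, 154.3438], 'wrist_force': [-0.6404, -0.3716, 0.1138], 'torque': [-0.0362, 0.0151, -0.0137], 'opening': 0.0854}
scene {'intrinsics': [[473.1865, 0.0, 278.6845], [0.0, 473.1865, 215.3658], [0.0, 0.0, 1.0]], 'pose': [[0.912, -0.2131, 0.3504, 0.1725], [-0.4101, -0.4769, 0.7774, -0.9752], [0.0014, -0.8527, -0.5223, 0.5316], [0.0, 0.0, 0.0, 1.0]]}
fixture [([262.9, 205.8], 0.87), ([285.3, 264.1], 0.48)]
jaw_lip [([378.3, 314.1], 0.23)]
fence [([274.3, 200.9], 0.86)]
rack [([310.4, 259.1], 0.77)]
plate_0 [([318.6, 250.9], 0.91), ([300.9, 256.3], 0.86), ([286.7, 261.1], 0.58)]
wedge [([338.1, 247.7], 0.79)]
star_knob [([235.5, 242.8], 0.53)]
brass_weight [([283.4, 222.7], 0.5)]
packing_tape [([376.1, 311.1], 0.67)]
side {'intrinsics': [[547.0554, 0.0, 287.818], [0.0, 547.0554, 205.3238], [0.0, 0.0, 1.0]], 'pose': [[-0.993, -0.
[... 153 characters left out ...]
_lip [([259.1, 287.2], 0.74), ([258.5, 309.7], 0.63)]
fence [([242.2, 304.2], 0.82)]
rack [([269.3, 226.9], 0.93)]
plate_0 [([262.4, 228.1], 0.68), ([280.2, 228.3], 0.65), ([297.9, 227.2], 0.55)]
wedge [([239.3, 228.4], 0.58), ([280.1, 228.3], 0.45)]
star_knob [([323.4, 268.7], 0.46)]
brass_weight [([265.2, 270.5], 0.73)]
packing_tape [([269.3, 180.6], 0.63)]
wrist {'intrinsics': [[356.1982, 0.0, 270.779], [0.0, 356.1982, 207.0639], [0.0, 0.0, 1.0]], 'T_tool_cam': [[-0.0007, -0.9646, -0.2636, 0.0661], [1.0, -0.0007, -0.0002, -0.0002], [0.0, -0.2636, 0.9646, -0.1416], [0.0, 0.0, 0.0, 1.0]]}
fixture []
jaw_lip []
fence []
rack []
plate_0 []
wedge []
star_knob []
brass_weight []
packing_tape []
```

View pics/scene0.png

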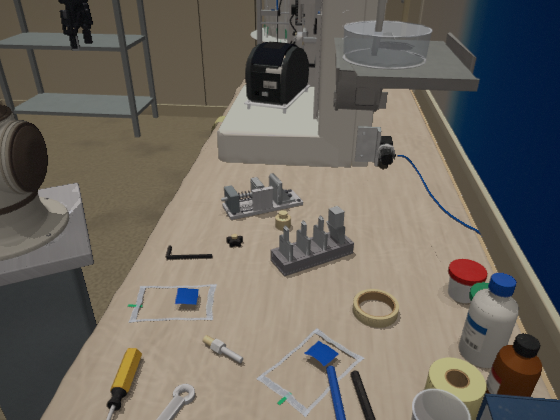

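View pics/side0.png

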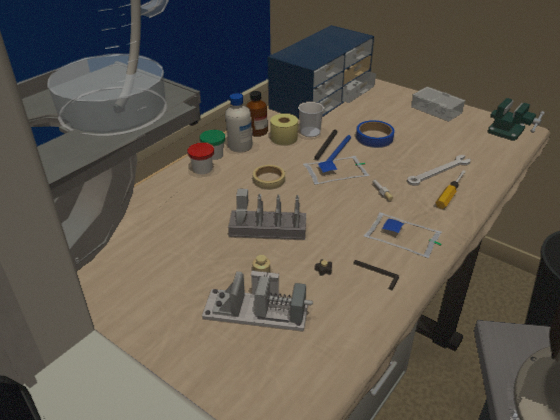

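The scene view shows the fixture at about (262,205) with the rack at about (312,250); the side view shows the fixture at about (258,300) and the rack at about (268,225). The wedge is at the rack's far-x end and the tape is beyond the rack. Next I triangulate.

```bash
cat > h.py <<'E'
from workcell import bot
import cv2,numpy as np
from scipy.spatial.transform import Rotation as Ro
from scipy.optimize import least_squares
def cam(c):
    k=bot.get_calibration(c);K=np.array(k["intrinsics"])
    if c=="wrist":
        o=bot.get_obs();T=np.eye(4);T[:3,:3]=Ro.from_euler("xyz",o["tcp_rot"],degrees=True).as_matrix();T[:3,3]=o["ee_pos"]
        return K,T@np.array(k["T_tool_cam"])
    return K,np.array(k["pose"])
def proj(c,p):
    K,T=c;q=(np.atleast_2d(p)-T[:3,3])@T[:3,:3];q=q@K.T;return q[:,:2]/q[:,2:]
def at_z(c,uv,z):
    K,T=c;d=T[:3,:3]@np.linalg.solve(K,[*uv,1]);return T[:3,3]+d*(z-T[2,3])/d[2]
def tri(obs):
    f=lambda p:np.concatenate([proj(c,p)[0]-uv for c,uv in obs])
    r=least_squares(f,[.4,.2,.03]);return r.x,np.abs(r.fun).max()
E
python3 - <<'E'
from h import *
S,D=cam("scene"),cam("side")
P={"fixture":[(262.9,205.8),(255.3,309.5)],"fence":[(274.3,200.9),(242.2,304.2)],"rack":[(310.4,259.1),(269.3,226.9)],
"wedge":[(338.1,247.7),(239.3,228.4)],"pl_far":[(318.6,250.9),(262.4,228.1)],"pl_mid":[(300.9,256.3),(280.2,228.3)],"pl_near":[(286.7,261.1),(297.9,227.2)],
"star":[(235.5,242.8),(323.4,268.7)],"brass":[(283.4,222.7),(265.2,270.5)],"tape":[(376.1,311.1),(269.3,180.6)]}
for n,(a,b) in P.items():
    x,e=tri([(S,a),(D,b)]);print(n,x.round(4),round(e,1))
E
```

```text
fixture [ 0.5155 -0.132   0.    ] 0.6
fence [ 0.5394 -0.1351  0.0074] 0.4
rack [ 5.221e-01 -3.499e-01 -3.000e-04] 1.2
wedge [ 5.842e-01 -3.401e-01 -3.000e-04] 0.4
pl_far [ 0.5391 -0.3412  0.0053] 1.1
pl_mid [ 0.5023 -0.3431  0.0059] 0.3
pl_near [ 0.4691 -0.3488  0.0084] 1.0
star [ 0.4091 -0.2444  0.0007] 0.0
brass [ 0.5169 -0.2239  0.0052] 2.2
tape [ 0.5512 -0.5172 -0.002 ] 1.0
```

```bash
python3 - <<'E'
from h import *
S,D=cam("scene"),cam("side")
for uv in [(222,155),(345,160),(386,165),(240,100),(420,110)]: print("scene",uv,at_z(S,uv,0).round(3))
for uv in [(95,350),(190,420),(200,100),(40,200)]: print("side",uv,at_z(D,uv,0).round(3))
print(proj(S,[[.238,.496,.231],[.238,.496,.45],[0,0,.1]]).round(),proj(D,[[.238,.496,.231]]).round())
im=cv2.imread("pics/scene0.png")[0:260,180:480];cv2.imwrite("pics/c1.png",cv2.resize(im,None,fx=2.3,fy=2.3,interpolation=3))
E
```

```text
scene (222, 155) [0.517 0.165 0.   ]
scene (345, 160) [0.806 0.001 0.   ]
scene (386, 165) [ 0.887 -0.069  0.   ]
scene (240, 100) [0.726 0.592 0.   ]
scene (420, 110) [1.246 0.243 0.   ]
side (95, 350) [ 0.751 -0.019  0.   ]
side (190, 420) [0.573 0.079 0.   ]
side (200, 100) [ 0.799 -0.881  0.   ]
side (40, 200) [ 1.02  -0.379  0.   ]
[[ 84.  51.]
 [ 66. -37.]
 [ -7. 184.]] [[ 601. 1030.]]
```

View pics/c1.png

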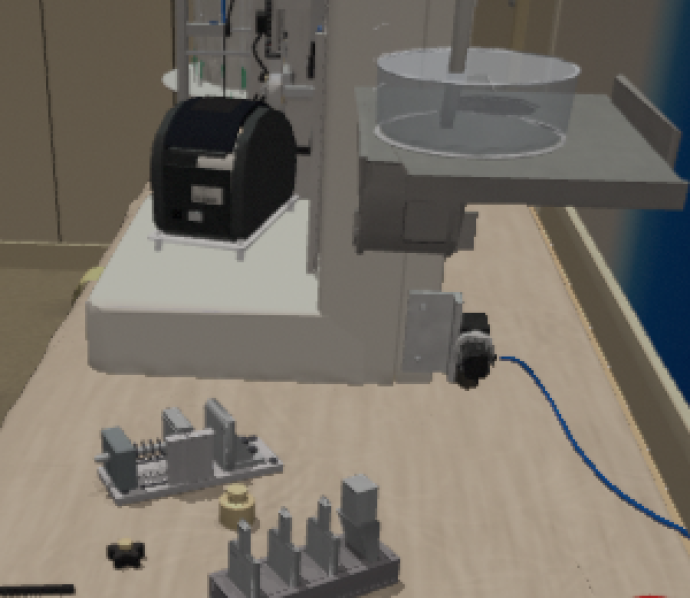

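The crop shows a large machine (white base, black device) at x above about 0.5, y above 0. I will swing around it on the low-x side.

```bash
python3 -m pendant '[[[-2.3,-3,0,0,0,0,100],[-2.3,-3,0,0,0,0,100],[-2.3,-3,0,0,0,0,100],[-2.3,-3,0,0,0,0,100],[-2.3,-3,0,0,0,0,100]]]'
python3 -m pendant '[[[-2.3,-3,0,0,0,0,100],[-2.3,-3,0,0,0,0,100],[-2.3,-3,0,0,0,0,100]]]'
```

```text
time: 1.92
ee_pos: [0.2763, 0.3098, 0.2269]
tcp_rot: [-179.7, -0.1, 154.8]
wrist_force: [1.3, -0.0, 0.2]
opening: 0.0856
time: 2.17
ee_pos: [0.2999, 0.1941, 0.2273]
tcp_rot: [-179.8, -0.0, 154.9]
wrist_force: [1.5, -0.4, -0.6]
opening: 0.0855
```

```bash
python3 -m pendant '[[[-3.0,-2.4,0,0,0,0,100],[-3.0,-2.4,0,0,0,0,100],[-3.0,-2.4,0,0,0,0,100],[-3.0,-2.4,0,0,0,0,100],[-3.0,-2.4,0,0,0,0,100]]]' | head -3
python3 -m pendant '[[[-3.3,-1.8,0,0,0,0,100],[-3.3,-1.8,0,0,0,0,100],[-3.3,-1.8,0,0,0,0,100],[-3.3,-1.8,0,0,0,0,100],[-3.3,-1.8,0,0,0,0,100]]]'|head -3
python3 -m pendant '[[[0,0,0,0,0,-0.11,100],[0,0,0,0,0,-0.11,100],[0,0,0,0,0,-0.11,100],[0,0,0,0,0,-0.11,100]]]'
python3 - <<'E'
from h import *
W=cam("wrist");im=bot.camera("wrist")[:,:,::-1].copy();cv2.imwrite("pics/w1.png",im)
for t in ["fixture","jaw_lip","fence","rack","plate_0","wedge","brass_weight"]:
    print(t,[(np.round(d["uv"],1).tolist(),round(d["confidence"],2)) for d in bot.mark_of("wrist",t)][:4])
print(bot.get_obs()["q"])
for n,p in dict(fix=[.5155,-.132,0],fen=[.5394,-.1351,.01]).items(): print(n,proj(W,p))
E
```

```text
time: 2.58
ee_pos: [0.3848, 0.0126, 0.23]
tcp_rot: [179.9, 0.3, 155.1]
time: 3.0
ee_pos: [0.4988, -0.1501, 0.2328]
tcp_rot: [179.8, 0.6, 154.9]
time: 3.33
ee_pos: [0.5022, -0.1579, 0.2285]
tcp_rot: [-179.9, 0.3, -179.6]
wrist_force: [0.6, 0.0, 0.3]
opening: 0.0853
fixture [([297.7, 187.9], 0.67)]
jaw_lip [([303.9, 198.2], 0.64)]
fence [([298.3, 210.8], 0.66)]
rack [([92.6, 190.9], 0.74), ([296.1, 184.9], 0.39)]
plate_0 [([96.0, 209.7], 0.9), ([89.4, 178.3], 0.79), ([83.6, 142.2], 0.65)]
wedge [([102.7, 252.3], 0.73)]
brass_weight [([206.9, 192.9], 0.67)]
[-1.74048789e+01  1.23422253e+00  5.92358945e+00  9.42901190e+01
  3.60351620e-02 -1.74736699e+01]
fix [[295.91971796 186.37581551]]
fen [[293.01624355 210.63528694]]
```

View pics/w1.png

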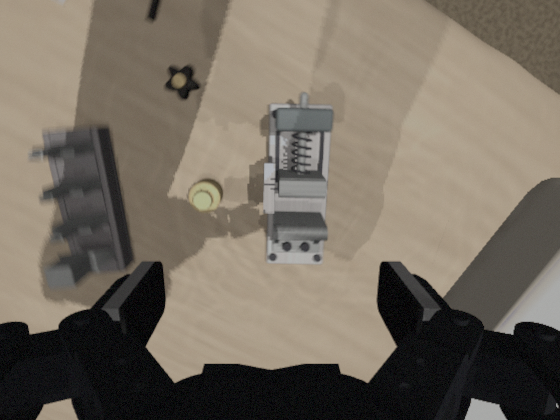

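The wrist view shows the fixture with housing at top (305,120), jaw at (302,186) and fence at (300,222), plus the rack at left (85,200). I'll go lower and directly over the gap for a precise measurement.

```bash
python3 -m pendant '[[[-3,0.7,2.7,0,0,0,100],[-3,0.7,2.7,0,0,0,100],[-3,0.7,2.7,0,0,0,100],[0,0,0,0,0,0,100],[0,0,0,0,0,0,100]]]'
python3 - <<'E'
from h import *
W=cam("wrist");im=bot.camera("wrist")[:,:,::-1].copy();cv2.imwrite("pics/w2.png",im);np.save("w2.npy",W[1])
for t in ["fixture","jaw_lip","fence"]:
    print(t,[(np.round(d["uv"],1).tolist(),round(d["confidence"],2)) for d in bot.mark_of("wrist",t)][:2])
uv=proj(W,[.528,-.134,.064])[0];print(uv)
x0=int(max(0,uv[0]-65));y0=int(max(0,uv[1]-60));cv2.imwrite("pics/w2c.png",cv2.resize(im[y0:y0+100,x0:x0+130],None,fx=6,fy=6,interpolation=cv2.INTER_CUBIC));print(x0,y0)
E
```

```text
time: 4.15
ee_pos: [0.597, -0.1356, 0.1484]
tcp_rot: [-179.8, 0.7, 179.6]
wrist_force: [-0.1, 0.4, 0.5]
opening: 0.0852
fixture [([275.3, 85.8], 0.88)]
jaw_lip [([279.2, 79.4], 0.76)]
fence [([275.2, 121.6], 0.59)]
[273.82005143 103.09720073]
208 43
```

View pics/w2c.png

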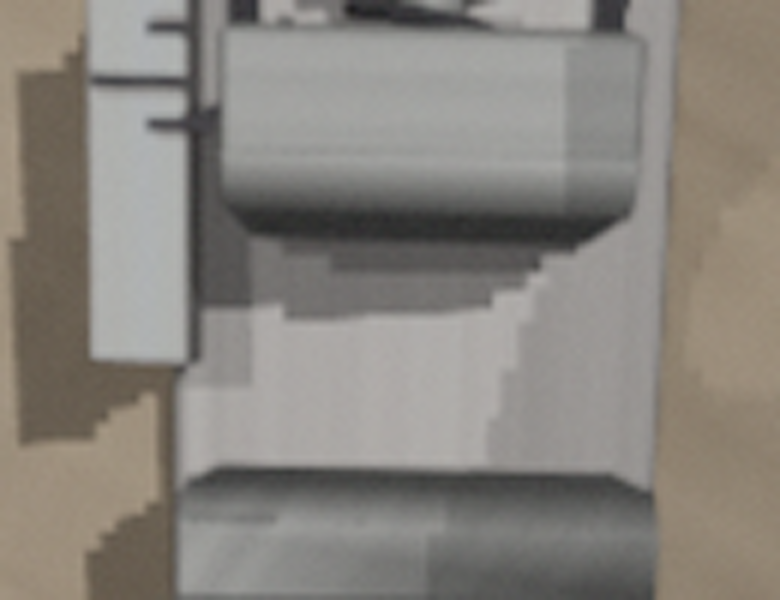

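```bash
python3 - <<'E'
from h import *
W=(cam("wrist")[0],np.load("w2.npy"));print(W[1][:3,3])
p=lambda x,y,z:at_z(W,(208+(x-2.5)/6,43+(y-2.5)/6),z).round(4)
for n,a in dict(jfootL=(250,236,.01),jfootR=(578,246,.01),jtopL=(225,205,.059),jtopR=(632,215,.059),ffootL=(218,467,.01),ffootR=(607,476,.01),ftopL=(180,488,.06),ftopR=(655,495,.06),baseL=(178,430,.01),baseR=(657,430,.01),backL=(225,28,.064),backR=(643,38,.064)).items(): print(n,p(*a))
E
```

```text
[ 0.52907359 -0.13497819  0.28913711]
jfootL [ 0.5126 -0.1519  0.01  ]
jfootR [ 0.514  -0.1114  0.01  ]
jtopL [ 0.5125 -0.1514  0.059 ]
jtopR [ 0.5137 -0.1101  0.059 ]
ffootL [ 0.5403 -0.1566  0.01  ]
ffootR [ 0.5417 -0.1072  0.01  ]
ftopL [ 0.5404 -0.1568  0.06  ]
ftopR [ 0.5414 -0.1071  0.06  ]
baseL [ 0.5357 -0.1616  0.01  ]
baseR [ 0.5361 -0.101   0.01  ]
backL [ 0.4966 -0.1506  0.064 ]
backR [ 0.4978 -0.11    0.064 ]
```

Gap is 27.8 mm (widths check: fence 49.6 of 50 mm, jaw 41 of 42), so two plates are needed; fixture yaw ≈ -0.03 rad. Now the rack.

```bash
python3 -m pendant '[[[0.4,-3.5,-2,0,0,0,100],[0.4,-3.5,-2,0,0,0,100],[0.4,-3.5,-1,0,0,0,100],[0.4,-3.5,0,0,0,0,100],[0.4,-3.5,0,0,0,0,100]]]' | head -2
python3 -m pendant '[[[0.4,-3.5,0,0,0,0,100],[0,0,0,0,0,0,100],[0,0,0,0,0,0,100]]]'
python3 - <<'E'
from h import *
W=cam("wrist");im=bot.camera("wrist")[:,:,::-1].copy();cv2.imwrite("pics/w3.png",im);np.save("w3.npy",W[1])
for t in ["rack","plate_0","wedge"]:
    print(t,[(np.round(d["uv"],1).tolist(),round(d["confidence"],2)) for d in bot.mark_of("wrist",t)][:4])
uv=proj(W,[.522,-.346,.05])[0];print(uv)
x0=int(max(0,uv[0]-80));y0=0;cv2.imwrite("pics/w3c.png",cv2.resize(im[y0:y0+240,x0:x0+160],None,fx=3.2,fy=3.2,interpolation=cv2.INTER_CUBIC)[:768]);print(x0,y0)
E
```

```text
time: 4.77
ee_pos: [0.5727, -0.3118, 0.2121]
time: 5.02
ee_pos: [0.5649, -0.3565, 0.2181]
tcp_rot: [-179.2, 1.8, 179.5]
wrist_force: [-0.3, 1.2, 0.4]
opening: 0.0855
rack [([284.1, 130.7], 0.95)]
plate_0 [([287.0, 70.4], 0.82), ([284.3, 112.3], 0.61), ([285.6, 146.6], 0.59)]
wedge [([289.4, 189.4], 0.8)]
[286.00631992 131.58690129]
206 0
```

```bash
python3 - <<'E'
import cv2
im=cv2.imread("pics/w3.png");cv2.imwrite("pics/w3d.png",cv2.resize(im[35:235,206:366],None,fx=3,fy=3,interpolation=cv2.INTER_CUBIC))
E
```

```text
(no output)
```

View pics/w3d.png

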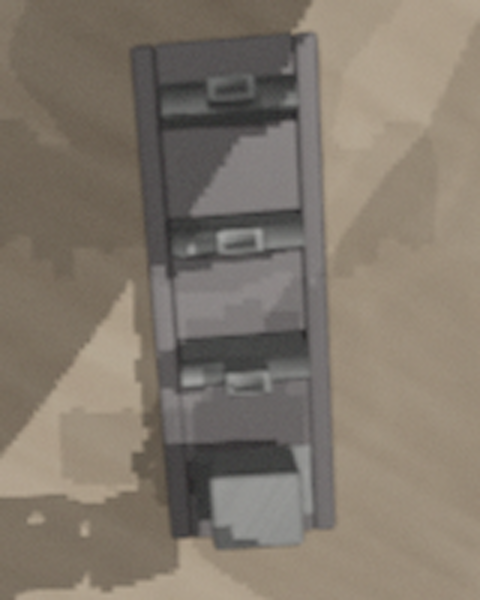

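```bash
python3 - <<'E'
from h import *
W=(cam("wrist")[0],np.load("w3.npy"))
p=lambda x,y,z:at_z(W,(206+(x-1)/3,35+(y-1)/3),z).round(4)
c=[p(132,48,.026),p(316,35,.026),p(334,526,.026),p(175,537,.026)];print(*c)
for a,b in [(0,1),(1,2),(3,2),(0,3)]: d=c[b]-c[a];print(np.linalg.norm(d).round(4),np.degrees(np.arctan2(d[1],d[0])).round(2))
for n,a in dict(near=(231,90,.086),mid=(240,241,.086),far=(248,383,.086),w=(257,510,.091),w1=(212,475,.091),w2=(298,472,.091),w3=(302,545,.091),w4=(215,548,.091)).items(): print(n,p(*a))
E
```

```text
[ 0.4557 -0.3767  0.026 ] [ 0.4528 -0.3242  0.026 ] [ 0.5995 -0.315   0.026 ] [ 0.603  -0.3667  0.026 ]
0.0526 93.16
0.147 3.59
0.0518 93.87
0.1476 3.88
near [ 0.4721 -0.3495  0.086 ]
mid [ 0.5067 -0.3473  0.086 ]
far [ 0.5419 -0.3451  0.086 ]
w [ 0.5744 -0.3428  0.091 ]
w1 [ 0.5649 -0.3545  0.091 ]
w2 [ 0.5642 -0.3323  0.091 ]
w3 [ 0.584  -0.3309  0.091 ]
w4 [ 0.5848 -0.3538  0.091 ]
```

Rack yaw ≈ +3.65°, tabs at x 0.472/0.507/0.542 (35 mm pitch, expected 36), wedge head centre at (0.574,-0.343): consistent. Next, a helper that works out how far to go.

```bash
cat > go.py <<'E'
import sys
from h import *
# target: x y z yaw -> remaining shift (cm) and rotvec (rad) in tool axes
x,y,z,yaw=map(float,sys.argv[1:5]);o=bot.get_obs()
R=Ro.from_euler("xyz",o["tcp_rot"],degrees=True);G=Ro.from_euler("xyz",[180,0,yaw],degrees=True)
print("shift cm",(R.inv().apply(np.array([x,y,z])-o["ee_pos"])*100).round(2),"rot",(R.inv()*G).as_rotvec().round(3),"pos",np.round(o["ee_pos"],4),np.round(o["tcp_rot"],1),"F",np.round(o["wrist_force"],1),"op",round(o["opening"],4),"t",round(o["time"],1))
E
python3 go.py .472 -.3495 .13 -176.35
```

```text
shift cm [9.66 0.5  8.42] rot [-0.014  0.03  -0.069] pos [ 0.5659 -0.3539  0.2172] [-179.3    1.8  179.7] F [0.3 0.2 0.1] op 0.0856 t 5.2
```

```bash
python3 -m pendant '[[[0,0,0,-0.014,0.03,-0.069,100],[3,0.2,2.5,0,0,0,100],[3,0.2,2.5,0,0,0,100],[3,0.2,2.5,0,0,0,100],[0,0,0,0,0,0,100]]]' | head -3
python3 go.py .472 -.3495 .13 -176.35
```

```text
time: 5.63
ee_pos: [0.4801, -0.3495, 0.1354]
tcp_rot: [179.8, -0.1, -175.5]
shift cm [0.8  0.06 0.54] rot [ 0.003 -0.002  0.015] pos [ 0.4801 -0.3495  0.1354] [ 1.798e+02 -1.000e-01 -1.755e+02] F [-1.2  1.2 -2.5] op 0.0852 t 5.6
```

```bash
python3 -m pendant '[[[0.8,0,0.5,0,0,0.014,60],[0,0,2.3,0,0,0,60],[0,0,2.2,0,0,0,60],[0,0,1.5,0,0,0,60],[0,0,0,0,0,0,60]]]' >/dev/null
python3 go.py .472 -.3495 .063 -176.35
```

```text
shift cm [-0.06 -0.66  0.51] rot [ 0.005 -0.003  0.006] pos [ 0.4709 -0.343   0.0682] [ 179.7   -0.2 -176. ] F [0.3 0.3 0.3] op 0.0511 t 6.0
```

```bash
python3 -m pendant '[[[0,-0.65,0.3,0,0,0,60],[0,0,0.15,0,0,0,60],[0,0,0,0,0,0,60]]]' >/dev/null
python3 go.py .472 -.3495 .063 -176.35
```

```text
shift cm [ 0.13 -0.11  0.29] rot [ 0.004 -0.001  0.01 ] pos [ 0.4732 -0.3483  0.0659] [ 1.798e+02 -1.000e-01 -1.758e+02] F [ 0.2  0.4 -0. ] op 0.0517 t 6.3
```

```bash
python3 -m pendant '[[[0.1,-0.1,0.3,0,0,0.01,60],[0,0,0,0,0,0,5],[0,0,0,0,0,0,0],[0,0,0,0,0,0,0],[0,0,0,0,0,0,0]]]' 40 
python3 -m pendant '[[[0,0,0,0,0,0,0],[0,0,0,0,0,0,0],[0,0,0,0,0,0,0]]]'
python3 go.py .472 -.3495 .063 -176.35
```

```text
time: 6.72
ee_pos: [0.4739, -0.3505, 0.066]
tcp_rot: [180.0, 0.1, -176.4]
wrist_force: [-0.1, 0.5, -0.7]
opening: 0.0105
time: 6.97
ee_pos: [0.4738, -0.3505, 0.0661]
tcp_rot: [180.0, 0.1, -176.4]
wrist_force: [0.2, 0.4, -0.6]
opening: 0.0102
shift cm [0.18 0.11 0.31] rot [ 0.001  0.002 -0.002] pos [ 0.4738 -0.3505  0.0661] [ 1.800e+02  1.000e-01 -1.764e+02] F [ 0.2  0.4 -0.6] op 0.0102 t 7.0
```

The opening of 10.2 mm suggests I am gripping the tapered top, so I'll reopen and go lower.

```bash
python3 -m pendant '[[[0,0,0,0,0,0,30],[0,0,0,0,0,0,30],[0.1,0.05,0.7,0,0,0,30],[0,0,0,0,0,0,30]]]' >/dev/null
python3 go.py .472 -.3495 .0605 -176.35
```

```text
shift cm [ 0.08  0.07 -0.18] rot [ 0.     0.003 -0.002] pos [ 0.4729 -0.3502  0.0587] [ 180.     0.2 -176.4] F [-0.3  1.3 -0.1] op 0.0256 t 7.3
```

```bash
python3 -m pendant '[[[0.1,0.05,-0.25,0,0,0,30],[0,0,0,0,0,0,0],[0,0,0,0,0,0,0],[0,0,0,0,0,0,0],[0,0,0,0,0,0,0]]]' 60 
python3 -m pendant '[[[0,0,0,0,0,0,0]]]'
python3 go.py .472 -.3495 .0605 -176.35
```

```text
time: 7.72
ee_pos: [0.4714, -0.3495, 0.0611]
tcp_rot: [180.0, 0.1, -176.4]
wrist_force: [-0.4, -0.1, -0.6]
opening: 0.0101
time: 7.8
ee_pos: [0.4714, -0.3495, 0.0611]
tcp_rot: [180.0, 0.1, -176.4]
wrist_force: [0.1, 0.4, -1.2]
opening: 0.0099
shift cm [-0.06 -0.01  0.06] rot [ 0.001  0.002 -0.002] pos [ 0.4714 -0.3495  0.0611] [ 1.800e+02  1.000e-01 -1.764e+02] F [ 0.1  0.4 -1.2] op 0.0099 t 7.8
```

```bash
python3 -m pendant '[[[0,0,-1,0,0,0,0],[0,0,-2,0,0,0,0],[0,0,-2.5,0,0,0,0],[0,0,-2.5,0,0,0,0],[0,0,-2.5,0,0,0,0]]]'
python3 go.py .5345 -.132 .16 178.3
```

```text
time: 8.22
ee_pos: [0.4687, -0.3476, 0.1653]
tcp_rot: [179.5, -0.3, -176.4]
wrist_force: [0.8, 0.2, -0.9]
opening: 0.0102
shift cm [-7.91 21.1   0.65] rot [ 0.008 -0.006  0.092] pos [ 0.4687 -0.3476  0.1653] [ 179.5   -0.3 -176.4] F [ 0.8  0.2 -0.9] op 0.0102 t 8.2
```

```bash
python3 -m pendant '[[[-1.3,3.4,0,0,0,0,0],[-1.3,3.4,0,0,0,0,0],[-1.3,3.4,0,0,0,0,0],[-1.3,3.4,0,0,0,0,0],[-1.3,3.4,0,0,0,0,0]]]' >/dev/null
python3 -m pendant '[[[-1,2.5,0.5,0,0,0,0],[0,0,0,0.008,-0.006,0.09,0],[0,0,0,0,0,0,0],[0,0,0,0,0,0,0]]]' >/dev/null
python3 go.py .5345 -.132 .13 178.3
python3 - <<'E'
from h import *
W=cam("wrist");im=bot.camera("wrist")[:,:,::-1].copy();cv2.imwrite("pics/w4.png",im);np.save("w4.npy",W[1])
print(proj(W,[[.5132,-.1313,.064],[.541,-.1319,.064]]))
cv2.imwrite("pics/w4c.png",im)
E
```

```text
shift cm [0.3  1.05 4.62] rot [-0.008  0.016 -0.002] pos [ 0.5365 -0.1422  0.1763] [-179.6    0.9  178.2] F [ 0.  -0.9 -1.3] op 0.01 t 9.0
[[286.71906316 168.80026418]
 [286.66625577 206.10496522]]
```

View pics/w4c.png

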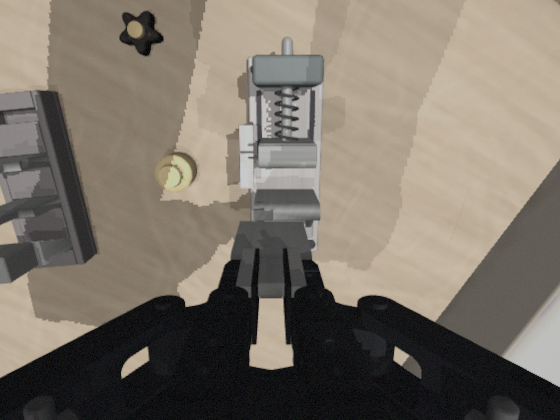

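```bash
python3 - <<'E'
from h import *
K=cam("wrist")[0];T=np.array(bot.get_calibration("wrist")["T_tool_cam"])
for uv,z in [((238,222),.055),((306,222),.055),((272,222),.055),((272,222),.054)]: print((at_z((K,T),uv,z)*1000).round(1))
im=cv2.imread("pics/w4.png")[200:310,210:340];g=cv2.cvtColor(im,6);print(g[10:60:1,60].tolist());print(g[26,10:120].tolist())
E
```

```text
[  3.6 -19.4  55. ]
[ 3.5 19.9 55. ]
[ 3.5  0.3 55. ]
[ 3.9  0.3 54. ]
[121, 102, 99, 98, 99, 100, 98, 97, 98, 91, 101, 103, 77, 79, 80, 80, 79, 82, 79, 81, 79, 81, 81, 83, 81, 82, 77, 70, 71, 70, 68, 67, 67, 68, 71, 70, 71, 72, 70, 71, 70, 69, 71, 67, 65, 61, 59, 66, 61, 62]
[124, 123, 121, 123, 121, 123, 122, 124, 122, 121, 124, 126, 126, 125, 126, 126, 125, 127, 101, 81, 80, 79, 80, 80, 82, 79, 81, 82, 82, 82, 79, 80, 79, 79, 79, 78, 80, 81, 79, 79, 79, 78, 76, 80, 80, 80, 83, 81, 80, 83, 79, 79, 80, 79, 83, 78, 84, 84, 82, 83, 81, 81, 80, 81, 81, 79, 78, 78, 81, 78, 82, 79, 81, 79, 80, 78, 79, 78, 77, 78, 76, 76, 77, 76, 138, 116, 84, 79, 83, 85, 98, 139, 146, 169, 178, 179, 179, 170, 167, 167, 166, 165, 166, 164, 165, 165, 165, 164, 166, 166]
```

```bash
python3 -m pendant '[[[0.3,1.05,2,-0.008,0.016,0,0],[0,0,2,0,0,0,0],[0,0,0,0,0,0,0],[0,0,0,0,0,0,0]]]' >/dev/null
python3 go.py .5345 -.132 .125 178.3
```

```text
shift cm [-0.02  0.34  1.29] rot [-0.     0.002  0.   ] pos [ 0.5341 -0.1354  0.1379] [-1.800e+02  1.000e-01  1.783e+02] F [-0.4 -0.1 -0.3] op 0.01 t 9.3
```

```bash
python3 -m pendant '[[[0,0.35,0.7,0,0,0,0],[0,0,0,0,0,0,0],[0,0,0,0,0,0,0]]]' >/dev/null
python3 go.py .5345 -.132 .125 178.3
```

```text
shift cm [0.   0.16 0.76] rot [-0.001  0.004 -0.001] pos [ 0.5345 -0.1336  0.1326] [-180.     0.2  178.3] F [ 0.   0.6 -0.9] op 0.0103 t 9.6
```

```bash
python3 -m pendant '[[[0,0.15,1,0,0,0,0],[0,0,1,0,0,0,0],[0,0,0,0,0,0,0]]]' >/dev/null
python3 go.py .5345 -.132 .066 178.3
python3 -m pendant '[[[0,0,1,0,0,0,0],[0,0,1,0,0,0,0],[0,0,1,0,0,0,0],[0,0,0,0,0,0,0]]]' >/dev/null
python3 go.py .5345 -.132 .066 178.3
```

```text
shift cm [0.12 0.05 4.65] rot [-0.001  0.006 -0.001] pos [ 0.5354 -0.1325  0.1125] [-179.9    0.4  178.2] F [-0.8  0.5 -1.2] op 0.01 t 9.8
shift cm [0.06 0.03 1.26] rot [-0.001  0.005 -0.001] pos [ 0.5351 -0.1323  0.0786] [-179.9    0.3  178.3] F [ 0.1 -1.  -0.3] op 0.0101 t 10.2
```

```bash
python3 -m pendant '[[[0.05,0,0.9,0,0.005,0,0],[0,0,0.4,0,0,0,0],[0,0,0,0,0,0,0]]]' >/dev/null
python3 go.py .5345 -.132 .065 178.3
python3 -m pendant '[[[0,0,0.2,0,0,0,0],[0,0,0.2,0,0,0,0],[0,0,0,0,0,0,0]]]' >/dev/null
python3 go.py .5345 -.132 .065 178.3
```

```text
shift cm [ 0.05  0.03 -0.02] rot [-0.001  0.001 -0.   ] pos [ 0.535  -0.1323  0.0648] [-1.799e+02  1.000e-01  1.783e+02] F [-2.5  0.8 12.3] op 0.0104 t 10.4
shift cm [0.21 0.03 0.02] rot [-0.002  0.006 -0.   ] pos [ 0.5365 -0.1324  0.0652] [-179.9    0.4  178.3] F [-3.6  0.1 -2.6] op 0.01 t 10.7
```

```bash
python3 -m pendant '[[[0,0,0,0,0,0,35],[0,0,0,0,0,0,35],[0,0,0,0,0,0,35],[0,0,0,0,0,0,35],[0,0,-2.5,0,0,0,35]]]' >/dev/null
python3 -m pendant '[[[0,0,-3,0,0,0,60],[0,0,-3,0,0,0,60],[0,0,-2,0,0,0,60],[0,0,0,0,0,0,60]]]' >/dev/null
python3 go.py .500 -.3478 .13 -176.35
```

```text
shift cm [  2.88 -21.67   4.14] rot [-0.001  0.003 -0.094] pos [ 0.5351 -0.132   0.1713] [-179.9    0.2  178.3] F [ 0.2 -0.8  0.4] op 0.0514 t 11.4
```

```bash
python3 -m pendant '[[[0.45,-3.6,0,0,0,0,60],[0.45,-3.6,0,0,0,0,60],[0.45,-3.6,0,0,0,0,60],[0.45,-3.6,0,0,0,0,60],[0.45,-3.6,0,0,0,0,60]]]' >/dev/null
python3 -m pendant '[[[0.45,-3,2,0,0,0,60],[0,0,2,0,0,-0.094,60],[0,0,0,0,0,0,60],[0,0,0,0,0,0,60]]]' >/dev/null
python3 go.py .4997 -.3478 .1 -176.35
```

```text
shift cm [0.29 0.3  2.75] rot [-0.002  0.006  0.005] pos [ 0.5027 -0.3505  0.1275] [-179.9    0.4 -176.1] F [0.8 0.9 1.4] op 0.0514 t 12.2
```

```bash
python3 -m pendant '[[[0.3,0.3,2,-0.002,0.006,0.005,40],[0,0,2,0,0,0,40],[0,0,1.5,0,0,0,40],[0,0,0,0,0,0,40]]]' >/dev/null
python3 go.py .4997 -.3478 .0605 -176.35
```

```text
shift cm [ 0.19 -0.22  1.37] rot [-0.002  0.003 -0.008] pos [ 0.5014 -0.3455  0.0742] [-179.9    0.2 -176.8] F [-0.7  1.1 -0.1] op 0.0344 t 12.5
```

```bash
python3 -m pendant '[[[0.2,-0.2,1,0,0,0,40],[0,0,0.4,0,0,0,40],[0,0,0,0,0,0,40]]]' >/dev/null
python3 go.py .4997 -.3478 .0605 -176.35
```

```text
shift cm [ 0.15 -0.12  0.18] rot [-0.003  0.005 -0.008] pos [ 0.5012 -0.3465  0.0623] [-179.8    0.3 -176.8] F [-0.5 -0.3  0.2] op 0.0344 t 12.8
```

```bash
python3 -m pendant '[[[0.25,-0.2,0.25,-0.003,0.005,-0.008,40],[0,0,0,0,0,0,40]]]' >/dev/null
python3 go.py .4997 -.3478 .0605 -176.35
```

```text
shift cm [-0.05  0.09  0.07] rot [-0.001  0.001  0.001] pos [ 0.4993 -0.3487  0.0612] [-1.799e+02  1.000e-01 -1.763e+02] F [-0.2  0.1 -0.2] op 0.0341 t 12.9
```

```bash
python3 -m pendant '[[[0,0.05,0,0,0,0,0],[0,0,0,0,0,0,0],[0,0,0,0,0,0,0],[0,0,0,0,0,0,0],[0,0,0,0,0,0,0]]]' 60 >/dev/null
python3 go.py .4997 -.3478 .0605 -176.35
python3 -m pendant '[[[0,0,-1,0,0,0,0],[0,0,-2,0,0,0,0],[0,0,-2.5,0,0,0,0],[0,0,-2.5,0,0,0,0],[0,0,-2.5,0,0,0,0]]]' >/dev/null
python3 go.py .518 -.131 .16 178.3
```

```text
shift cm [-0.    0.11  0.23] rot [-0.002  0.003 -0.   ] pos [ 0.4998 -0.3489  0.0628] [-179.9    0.2 -176.4] F [ 0.2  0.2 -1.4] op 0.0099 t 13.3
shift cm [-3.5  21.39  0.79] rot [ 0.005 -0.006  0.093] pos [ 0.4967 -0.3467  0.1671] [ 179.7   -0.3 -176.4] F [ 0.5 -0.4 -1.4] op 0.0097 t 13.8
```

```bash
python3 -m pendant '[[[-0.55,3.5,0,0,0,0,0],[-0.55,3.5,0,0,0,0,0],[-0.55,3.5,0,0,0,0,0],[-0.55,3.5,0,0,0,0,0],[-0.55,3.5,0,0,0,0,0]]]' >/dev/null
python3 -m pendant '[[[-0.5,3,0,0,0,0,0],[0,0,0,0.005,-0.006,0.092,0],[0,0,0,0,0,0,0],[0,0,0,0,0,0,0]]]' >/dev/null
python3 go.py .5178 -.1316 .13 178.3
python3 - <<'E'
from h import *
W=cam("wrist");im=bot.camera("wrist")[:,:,::-1].copy();cv2.imwrite("pics/w5.png",im);np.save("w5.npy",W[1])
cv2.imwrite("pics/w5c.png",cv2.resize(im[110:310,190:370],None,fx=3,fy=3,interpolation=cv2.INTER_CUBIC))
E
```

```text
shift cm [0.23 0.25 5.27] rot [-0.008  0.016 -0.003] pos [ 0.5192 -0.1337  0.1827] [-179.6    0.9  178.2] F [-0.   0.4 -1.5] op 0.0102 t 14.5
```

View pics/w5c.png

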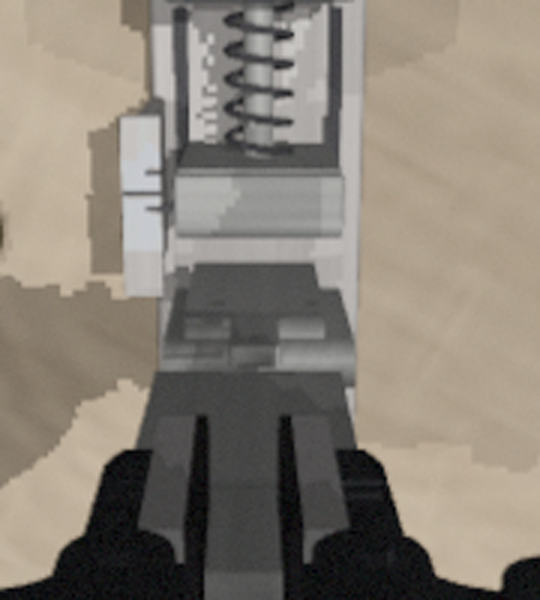

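```bash
python3 - <<'E'
from h import *
K=cam("wrist")[0];T=np.array(bot.get_calibration("wrist")["T_tool_cam"])
for u in (155,250,347): print((at_z((K,T),(190+u/3,110+372/3),.0568)*1000).round(1))
W=(K,np.load("w5.npy"));q=lambda x,y,z:at_z(W,(190+x/3,110+y/3),z).round(4)
print("p1 foot front",q(192,264,.010),q(316,264,.010),"shoulder front edge",q(187,318,.062),q(325,318,.062))
E
```

```text
[ -4.4 -17.6  56.8]
[-4.5  1.1 56.8]
[-4.5 20.1 56.8]
p1 foot front [ 0.5326 -0.1512  0.01  ] [ 0.5338 -0.1137  0.01  ] shoulder front edge [ 0.5333 -0.1498  0.062 ] [ 0.5344 -0.1144  0.062 ]
```

```bash
python3 -m pendant '[[[0.5,0.12,2,-0.008,0.016,-0.003,0],[0,0,2,0,0,0,0],[0,0,0,0,0,0,0],[0,0,0,0,0,0,0]]]' >/dev/null
python3 go.py .5155 -.1325 .13 178.3
```

```text
shift cm [-0.05  0.39  1.37] rot [-0.     0.002  0.003] pos [ 0.5148 -0.1364  0.1437] [-1.800e+02  1.000e-01  1.785e+02] F [-0.3  0.2 -0.5] op 0.01 t 14.9
```

```bash
python3 -m pendant '[[[0,0.4,1,0,0,0.003,0],[0,0,0,0,0,0,0],[0,0.1,0,0,0,0,0],[0,0,0,0,0,0,0]]]' >/dev/null
python3 go.py .5155 -.1325 .13 178.3
python3 -m pendant '[[[0,0,1,0,0,0,0],[0,0,1,0,0,0,0],[0,0,0,0,0,0,0]]]' >/dev/null
python3 go.py .5155 -.1325 .067 178.3
```

```text
shift cm [0.   0.03 0.51] rot [-0.001  0.004 -0.001] pos [ 0.5155 -0.1328  0.1351] [-180.     0.2  178.3] F [ 0.6  0.3 -1.1] op 0.0097 t 15.2
shift cm [0.12 0.04 4.78] rot [-0.001  0.006 -0.   ] pos [ 0.5164 -0.1329  0.1148] [-179.9    0.4  178.3] F [-1.1  0.3 -1.5] op 0.0097 t 15.5
```

```bash
python3 -m pendant '[[[0.1,0,1,0,0.006,0,0],[0,0,1,0,0,0,0],[0,0,1,0,0,0,0],[0,0,0,0,0,0,0]]]' >/dev/null
python3 go.py .5155 -.1325 .067 178.3
python3 -m pendant '[[[0.1,0,0.9,0,0.004,0,0],[0,0,0.3,0,0,0,0],[0,0,0,0,0,0,0]]]' >/dev/null
python3 go.py .5155 -.1325 .067 178.3
```

```text
shift cm [-0.06  0.02  1.37] rot [-0.001 -0.002  0.   ] pos [ 0.5149 -0.1327  0.0807] [-1.799e+02 -1.000e-01  1.783e+02] F [ 0.1  0.4 -0.6] op 0.01 t 15.8
shift cm [-0.22  0.01 -0.05] rot [-0.001 -0.007  0.   ] pos [ 0.5133 -0.1325  0.0665] [-180.    -0.4  178.3] F [ 0.2  0.2 -0. ] op 0.0097 t 16.1
```

```bash
python3 -m pendant '[[[-0.25,0,0.1,0,-0.005,0,0],[-0.25,0,0,0,0,0,0],[0,0,0,0,0,0,0]]]' >/dev/null
python3 go.py .5195 -.1325 .067 178.3
python3 -m pendant '[[[-0.2,0,0,0,0,0,0],[0,0,0,0,0,0,0]]]' >/dev/null
python3 go.py .5195 -.1325 .067 178.3
```

```text
shift cm [-0.04  0.02 -0.01] rot [-0.001 -0.     0.   ] pos [ 0.5191 -0.1327  0.0669] [-180.    -0.   178.3] F [-0.  -0.1 -1.6] op 0.0102 t 16.3
shift cm [-0.01  0.03  0.01] rot [-0.001 -0.004 -0.   ] pos [ 0.5194 -0.1328  0.0671] [-179.9   -0.2  178.3] F [-1.2  0.4 -1.2] op 0.0098 t 16.5
```

```bash
python3 -m pendant '[[[-0.25,0,0,0,0,0,0],[0,0,0,0,0,0,0]]]' >/dev/null
python3 go.py .5195 -.1325 .067 178.3
python3 -m pendant '[[[-0.25,0,0,0,0,0,0],[0,0,0,0,0,0,0]]]' >/dev/null
python3 go.py .5195 -.1325 .067 178.3
```

```text
shift cm [-0.    0.03  0.01] rot [-0.001 -0.009 -0.001] pos [ 0.5195 -0.1327  0.0671] [-179.9   -0.5  178.3] F [-0.3  0.3 -0.9] op 0.0097 t 16.6
shift cm [0.01 0.03 0.01] rot [-0.001 -0.015 -0.001] pos [ 0.5195 -0.1328  0.0671] [-179.9   -0.9  178.2] F [-0.5  0.3 -1.4] op 0.0099 t 16.8
```

```bash
python3 -m pendant '[[[0,0,0,0,-0.015,0,0],[0,0,0,0,0,0,0]]]' >/dev/null
python3 go.py .5195 -.1325 .067 178.3
python3 -m pendant '[[[0,0,0,0,0,0,35],[0,0,0,0,0,0,35],[0,0,0,0,0,0,35],[0,0,-1,0,0,0,35],[0,0,-2.5,0,0,0,35]]]' >/dev/null
python3 -m pendant '[[[0,0,-3,0,0,0,60],[0,0,-3,0,0,0,60],[0,0,-2,0,0,0,60],[0,0,0,0,0,0,60],[0,0,0,0,0,0,60]]]' >/dev/null
python3 go.py .571 -.343 .13 -176.35
python3 - <<'E'
from h import *
W=cam("wrist");im=bot.camera("wrist")[:,:,::-1].copy();cv2.imwrite("pics/w6.png",im);np.save("w6.npy",W[1])
x,y=proj(W,[.528,-.132,.06])[0].astype(int);print(x,y)
cv2.imwrite("pics/w6c.png",cv2.resize(im[y-60:y+60,x-65:x+65],None,fx=5,fy=5,interpolation=cv2.INTER_CUBIC))
E
```

```text
shift cm [-0.    0.03 -0.01] rot [-0.001  0.    -0.001] pos [ 0.5194 -0.1328  0.0669] [-179.9    0.   178.2] F [-2.4 -0.4  0.5] op 0.0096 t 17.0
shift cm [ -5.6  -20.87   6.25] rot [-0.002  0.008 -0.094] pos [ 0.5209 -0.1326  0.1918] [-179.9    0.4  178.3] F [ 0.3  0.  -0.9] op 0.051 t 17.8
272 204
```

View pics/w6c.png

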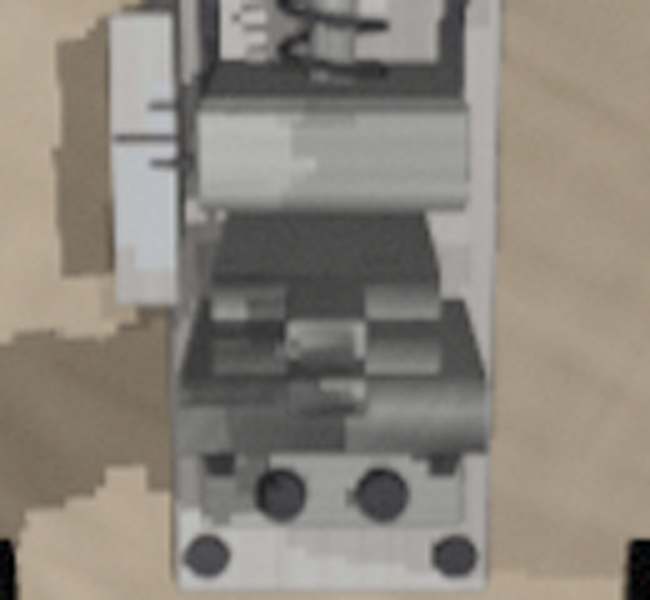

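```bash
python3 - <<'E'
from h import *
W=(cam("wrist")[0],np.load("w6.npy"));q=lambda x,y,z:at_z(W,(207+x/5,144+y/5),z).round(4)
print("p2 shoulder front",q(212,286,.062),q(440,288,.062),"shoulder back p1 front",q(212,322,.062),q(440,322,.062),"tab2 top",q(325,342,.09),"lip",q(205,205,.062),q(465,208,.062))
E
```

```text
p2 shoulder front [ 0.5245 -0.1502  0.062 ] [ 0.5259 -0.1143  0.062 ] shoulder back p1 front [ 0.5304 -0.1505  0.062 ] [ 0.5315 -0.1144  0.062 ] tab2 top [ 0.5259 -0.1325  0.09  ] lip [ 0.5115 -0.1506  0.062 ] [ 0.5132 -0.1103  0.062 ]
```

Both plates stand upright side by side at the fence; plate 2's front face is about 10 mm from the jaw, as expected. Now the wedge.

```bash
python3 -m pendant '[[[-0.9,-3.5,0,0,0,0,60],[-0.9,-3.5,0,0,0,0,60],[-0.9,-3.5,0,0,0,0,60],[-0.9,-3.5,0,0,0,0,60],[-0.9,-3.5,0,0,0,0,60]]]' >/dev/null
python3 -m pendant '[[[-0.9,-3,2,0,0,0,60],[0,0,2,0,0.008,-0.094,60],[0,0,1,0,0,0,60],[0,0,0,0,0,0,60],[0,0,0,0,0,0,60]]]' >/dev/null
python3 go.py .5714 -.343 .11 -176.35
```

```text
shift cm [-0.3   0.32  2.12] rot [ 0.004 -0.007  0.002] pos [ 0.5687 -0.3465  0.1312] [ 179.8   -0.4 -176.2] F [ 0.5 -0.2  1.2] op 0.0511 t 18.7
```

```bash
python3 -m pendant '[[[-0.3,0.3,1.2,0.004,-0.007,0.002,60],[0,0,0,0,0,0,60],[0,0,0,0,0,0,60]]]' >/dev/null
python3 go.py .5714 -.343 .11 -176.35
```

```text
shift cm [ 0.04 -0.22  1.15] rot [-0.     0.001 -0.003] pos [ 0.5716 -0.3408  0.1215] [-1.800e+02  1.000e-01 -1.765e+02] F [-0.4  0.1  0.4] op 0.0515 t 18.9
```

```bash
python3 -m pendant '[[[0,-0.2,1.5,0,0,0,60],[0,0,1.5,0,0,0,60],[0,0,1.5,0,0,0,60],[0,0,1,0,0,0,60],[0,0,0,0,0,0,60]]]' >/dev/null
python3 go.py .5714 -.343 .064 -176.35
```

```text
shift cm [ 0.33 -0.14  1.  ] rot [-0.006  0.01  -0.003] pos [ 0.5745 -0.3413  0.074 ] [-179.6    0.6 -176.5] F [0.1 0.8 0.7] op 0.0512 t 19.4
```

```bash
python3 -m pendant '[[[0.35,-0.15,0.5,-0.006,0.01,-0.003,60],[0,0,0.4,0,0,0,60],[0,0,0,0,0,0,60]]]' >/dev/null
python3 go.py .5714 -.343 .064 -176.35
python3 -m pendant '[[[0.1,-0.1,0.2,0,0,0,60],[0,0,0,0,0,0,60]]]' >/dev/null
python3 go.py .5714 -.343 .064 -176.35
```

```text
shift cm [0.03 0.01 0.35] rot [-0.001  0.001  0.001] pos [ 0.5717 -0.3431  0.0675] [-1.799e+02  1.000e-01 -1.763e+02] F [-0.   0.4  0.2] op 0.051 t 19.6
shift cm [-0.04  0.16  0.24] rot [-0.002  0.002  0.   ] pos [ 0.5711 -0.3446  0.0664] [-1.799e+02  1.000e-01 -1.763e+02] F [-0.5  0.1  0.1] op 0.0514 t 19.8
```

```bash
python3 -m pendant '[[[0,0.15,0.3,0,0,0,60],[0,0,0,0,0,0,0],[0,0,0,0,0,0,0],[0,0,0,0,0,0,0],[0,0,0,0,0,0,0]]]' 80 >/dev/null
python3 -m pendant '[[[0,0,0,0,0,0,0]]]' >/dev/null
python3 go.py .5714 -.343 .064 -176.35
```

```text
shift cm [-0.02  0.03  0.01] rot [-0.003  0.003 -0.   ] pos [ 0.5712 -0.3433  0.0641] [-179.8    0.2 -176.4] F [-0.9 -1.  -0.2] op 0.0225 t 20.3
```

```bash
python3 -m pendant '[[[0,0,-1,0,0,0,0],[0,0,-2,0,0,0,0],[0,0,-2.7,0,0,0,0],[0,0,-2.7,0,0,0,0],[0,0,-2.7,0,0,0,0]]]' >/dev/null
python3 go.py .5085 -.1318 .165 178.3
python3 -m pendant '[[[0.8,3.5,0,0,0,0,0],[0.8,3.5,0,0,0,0,0],[0.8,3.5,0,0,0,0,0],[0.8,3.5,0,0,0,0,0],[0.8,3.5,0,0,0,0,0]]]' >/dev/null
python3 -m pendant '[[[0.8,3,0,0,0,0,0],[0,0,0,0,0,0.093,0],[0,0,0,0,0,0,0],[0,0,0,0,0,0,0]]]' >/dev/null
python3 go.py .5085 -.1318 .15 178.3
```

```text
shift cm [ 4.57 21.26  0.94] rot [ 0.005 -0.008  0.093] pos [ 0.5677 -0.3411  0.173 ] [ 179.7   -0.4 -176.3] F [ 0.5  0.1 -1.9] op 0.0226 t 20.7
shift cm [-0.04  0.26  3.85] rot [-0.003  0.01  -0.002] pos [ 0.5077 -0.1342  0.1885] [-179.8    0.6  178.2] F [ 0.5 -0.7 -0.8] op 0.0223 t 21.4
```

```bash
python3 -m pendant '[[[0,0.25,1.5,0,0.01,0,0],[0,0,1.5,0,0,0,0],[0,0,0,0,0,0,0],[0,0,0,0,0,0,0]]]' >/dev/null
python3 go.py .5085 -.1318 .15 178.3
python3 - <<'E'
from h import *
W=cam("wrist");im=bot.camera("wrist")[:,:,::-1].copy();cv2.imwrite("pics/w7.png",im);np.save("w7.npy",W[1])
cv2.imwrite("pics/w7c.png",cv2.resize(im[120:280,200:360],None,fx=3.7,fy=3.7,interpolation=cv2.INTER_CUBIC))
E
```

```text
shift cm [0.04 0.2  0.64] rot [-0.003 -0.     0.002] pos [ 0.5089 -0.1338  0.1564] [-179.8   -0.   178.4] F [-0.2  0.6 -1. ] op 0.0227 t 21.8
```

View pics/w7c.png

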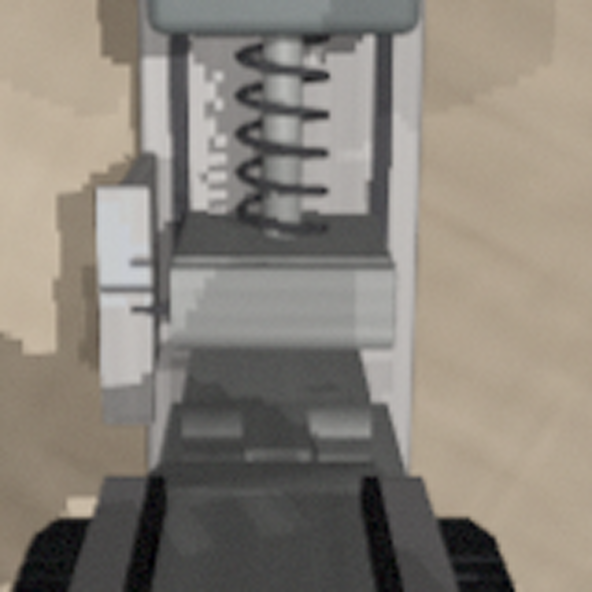

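```bash
python3 - <<'E'
from h import *
K=cam("wrist")[0];T=np.array(bot.get_calibration("wrist")["T_tool_cam"])
for v in (474,478,490): print(v,(at_z((K,T),(200+265/3.7,120+v/3.7),.058)*1000).round(1))
W=(K,np.load("w7.npy"));q=lambda x,y,z:at_z(W,(200+x/3.7,120+y/3.7),z).round(4)
print("p2 shoulder front",q(182,412,.062),q(368,412,.062),"lip sil",q(175,345,.062),q(392,345,.062))
for n,p in dict(tipfront=[-.0092,0,.058],tipback=[-.0132,0,.058]).items():
    u=proj((K,T),p)[0];print(n,(u-[200,120])*3.7)
E
```

```text
474 [-13.9   0.1  58. ]
478 [-14.5   0.1  58. ]
490 [-16.6   0.1  58. ]
p2 shoulder front [ 0.5243 -0.1501  0.062 ] [ 0.5252 -0.115   0.062 ] lip sil [ 0.5111 -0.1508  0.062 ] [ 0.5121 -0.1104  0.062 ]
tipfront [264.67567141 447.0212887 ]
tipback [264.68021677 470.23222457]
```

```bash
python3 - <<'E'
import cv2
g=cv2.cvtColor(cv2.imread("pics/w7.png"),6)
print("cols",[246,250,260,265,270,275,280,285,290,296,300,306,310])
for r in range(224,262): print(r,round((r+.5-120)*3.7),g[r,[246,250,260,265,270,275,280,285,290,296,300,306,310]].tolist())
E
```

```text
cols [246, 250, 260, 265, 270, 275, 280, 285, 290, 296, 300, 306, 310]
224 387 [132, 82, 81, 85, 85, 84, 85, 80, 76, 81, 162, 178, 177]
225 390 [133, 76, 74, 87, 86, 85, 83, 77, 79, 83, 161, 179, 177]
226 394 [134, 74, 66, 82, 84, 82, 86, 81, 85, 83, 156, 182, 175]
227 398 [131, 71, 66, 72, 74, 87, 84, 83, 85, 83, 156, 183, 177]
228 401 [122, 66, 63, 66, 66, 82, 81, 79, 82, 84, 134, 181, 176]
229 405 [99, 62, 64, 65, 65, 75, 78, 82, 82, 81, 94, 182, 176]
230 409 [90, 70, 69, 69, 69, 71, 80, 89, 90, 90, 84, 181, 175]
231 413 [83, 74, 75, 69, 67, 67, 80, 104, 102, 100, 90, 176, 173]
232 416 [76, 81, 82, 74, 69, 68, 83, 117, 112, 109, 94, 173, 173]
233 420 [78, 87, 86, 77, 69, 66, 82, 124, 119, 117, 100, 170, 171]
234 424 [71, 94, 95, 79, 68, 64, 77, 133, 127, 127, 100, 160, 170]
235 427 [74, 100, 101, 84, 68, 67, 71, 140, 133, 134, 106, 138, 169]
236 431 [70, 107, 108, 87, 65, 67, 69, 132, 141, 142, 105, 117, 167]
237 435 [72, 101, 101, 84, 67, 62, 69, 108, 136, 139, 107, 97, 166]
238 438 [69, 81, 79, 70, 69, 63, 69, 87, 107, 107, 93, 84, 163]
239 442 [70, 69, 68, 68, 68, 65, 72, 79, 8
[... 668 characters left out ...]
 72, 74, 76, 74, 80, 15, 82, 79]
251 487 [65, 68, 72, 69, 76, 76, 77, 80, 80, 83, 21, 81, 83]
252 490 [71, 76, 79, 82, 84, 80, 75, 76, 78, 81, 22, 82, 83]
253 494 [74, 77, 81, 86, 86, 83, 69, 70, 73, 75, 22, 83, 83]
254 498 [70, 77, 73, 73, 78, 74, 72, 67, 65, 65, 8, 81, 80]
255 501 [68, 76, 68, 74, 79, 74, 65, 72, 64, 68, 15, 83, 84]
256 505 [70, 74, 65, 69, 81, 74, 63, 65, 61, 67, 10, 80, 81]
257 509 [71, 76, 68, 71, 81, 74, 68, 69, 65, 68, 15, 82, 83]
258 512 [73, 78, 66, 67, 79, 75, 73, 71, 65, 69, 13, 84, 82]
259 516 [77, 75, 67, 68, 75, 78, 77, 69, 66, 66, 9, 80, 82]
260 520 [77, 77, 68, 69, 76, 80, 71, 70, 64, 68, 21, 82, 82]
261 524 [76, 76, 66, 65, 78, 79, 72, 72, 65, 69, 9, 85, 81]
```

```bash
python3 - <<'E'
import cv2,numpy as np
im=cv2.imread("pics/w7.png")[222:292,226:326].astype(float);im=np.clip((im-30)*1.8,0,255).astype(np.uint8)
cv2.imwrite("pics/w7d.png",cv2.resize(im,None,fx=7,fy=7,interpolation=cv2.INTER_CUBIC))
E
```

```text
(no output)
```

View pics/w7d.png

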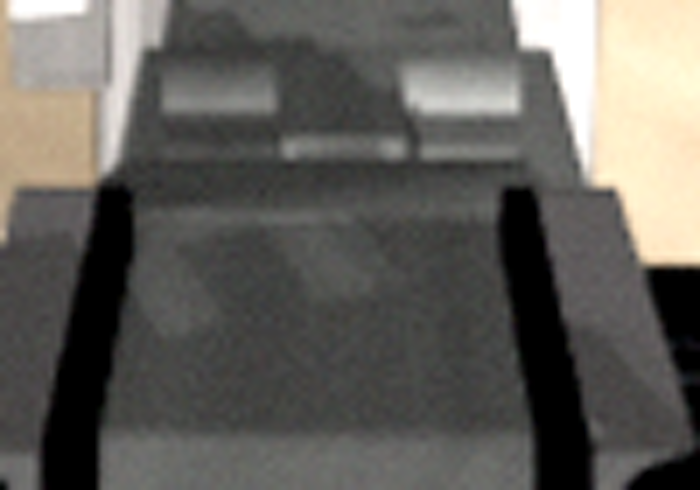

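```bash
python3 - <<'E'
from h import *
K=cam("wrist")[0];T=np.array(bot.get_calibration("wrist")["T_tool_cam"])
for v,z in ((244.5,.058),(252.7,.004),(253.7,.004)): print(v,(at_z((K,T),(272,v),z)*1000).round(1))
E
python3 go.py .5055 -.1318 .14 178.3
```

```text
244.5 [-11.5   0.3  58. ]
252.7 [5.6 0.1 4. ]
253.7 [5.2 0.1 4. ]
shift cm [0.32 0.2  1.61] rot [-0.003 -0.001  0.002] pos [ 0.5087 -0.1338  0.1561] [-1.798e+02 -1.000e-01  1.784e+02] F [-0.4  0.5 -2.3] op 0.0226 t 21.8
```

```bash
python3 -m pendant '[[[0.28,0.2,1,0,0,0.002,0],[0,0,0,0,0,0,0],[0,0,0,0,0,0,0]]]' >/dev/null
python3 go.py .5062 -.1318 .13 178.3
```

```text
shift cm [0.02 0.12 1.63] rot [-0.003 -0.002  0.   ] pos [ 0.5064 -0.133   0.1463] [-1.798e+02 -1.000e-01  1.783e+02] F [-0.3  0.  -0.9] op 0.0224 t 22.1
```

```bash
python3 -m pendant '[[[0,0.12,1,-0.003,0,0,0],[0,0,0.6,0,0,0,0],[0,0,0,0,0,0,0]]]' >/dev/null
python3 go.py .5062 -.1318 .105 178.3
python3 -m pendant '[[[0.05,0,0.7,0,0,0,0],[0,0,0.6,0,0,0,0],[0,0,0,0,0,0,0]]]' >/dev/null
python3 go.py .5062 -.1318 .105 178.3
```

```text
shift cm [0.11 0.06 2.53] rot [-0. -0.  0.] pos [ 0.5073 -0.1324  0.1303] [-180.    -0.   178.3] F [-0.9  0.5 -0.9] op 0.0228 t 22.3
shift cm [0.05 0.07 1.1 ] rot [-0. -0.  0.] pos [ 0.5067 -0.1325  0.116 ] [-180.    -0.   178.3] F [-1.1  0.1 -0.9] op 0.0226 t 22.6
```

```bash
python3 -m pendant '[[[0.05,0.05,0.6,0,0,0,0],[0,0,0.5,0,0,0,0],[0,0,0,0,0,0,0]]]' >/dev/null
python3 go.py .5062 -.1318 .1 178.3
python3 -m pendant '[[[-0.15,0,0,0,0,0,0],[0,0,0,0,0,0,0]]]' >/dev/null
python3 go.py .5062 -.1318 .1 178.3
```

```text
shift cm [-0.    0.01  0.38] rot [-0. -0.  0.] pos [ 0.5062 -0.1319  0.1038] [-180.    -0.   178.3] F [ 1.6 -0.2 -1.7] op 0.0224 t 22.8
shift cm [0.07 0.   0.34] rot [-0.    -0.002  0.   ] pos [ 0.5069 -0.1319  0.1034] [-1.800e+02 -1.000e-01  1.783e+02] F [-0.9 -0.2 -1.4] op 0.0226 t 23.0
```

```bash
python3 -m pendant '[[[-0.15,0,0,0,0,0,0],[0,0,0,0,0,0,0]]]' >/dev/null
python3 go.py .5062 -.1318 .1 178.3
python3 -m pendant '[[[-0.15,0,0,0,0,0,0],[0,0,0,0,0,0,0]]]' >/dev/null
python3 go.py .5062 -.1318 .1 178.3
```

```text
shift cm [0.1  0.   0.34] rot [-0.    -0.005  0.   ] pos [ 0.5073 -0.1318  0.1034] [-180.    -0.3  178.3] F [-3.5 -0.2 -0.8] op 0.0225 t 23.2
shift cm [0.13 0.   0.34] rot [-0.    -0.008 -0.   ] pos [ 0.5075 -0.1319  0.1034] [-180.    -0.5  178.3] F [-3.6 -0.3 -1.4] op 0.0224 t 23.3
```

```bash
python3 -m pendant '[[[0.03,0,0.3,0,-0.008,0,0],[0,0,0,0,0,0,0]]]' >/dev/null
python3 go.py .5072 -.1318 .1 178.3
python3 -m pendant '[[[0,0,0.3,0,0,0,0],[0,0,0,0,0,0,0]]]' >/dev/null
python3 go.py .5072 -.1318 .1 178.3
python3 -m pendant '[[[0,0,0.3,0,0,0,0],[0,0,0,0,0,0,0]]]' >/dev/null
python3 go.py .5072 -.1318 .1 178.3
```

```text
shift cm [-0.01  0.01  0.05] rot [-0.001  0.    -0.   ] pos [ 0.5071 -0.1319  0.1005] [-180.     0.   178.3] F [-2.3 -0.  -3.7] op 0.0225 t 23.5
shift cm [-0.01  0.02 -0.21] rot [-0.001  0.001 -0.   ] pos [ 0.5071 -0.132   0.0979] [-1.800e+02  1.000e-01  1.783e+02] F [-3.4 -0.2 -4.5] op 0.0227 t 23.7
shift cm [-0.01  0.02 -0.47] rot [-0.001  0.002 -0.   ] pos [ 0.5071 -0.1321  0.0953] [-1.799e+02  1.000e-01  1.783e+02] F [-2.6 -0.4 -6.1] op 0.0227 t 23.8
```

```bash
python3 -m pendant '[[[0,0,0,0,0,0,0],[0,0,0,0,0,0,0],[0,0,0,0,0,0,0]]]' >/dev/null
python3 go.py .5072 -.1318 .1 178.3
python3 - <<'E'
from h import *
o=bot.get_obs();print(np.round(o["torque"],2),np.round(o["joint_efforts"],1))
W=cam("wrist");im=bot.camera("wrist")[:,:,::-1].copy();cv2.imwrite("pics/w8.png",im);np.save("w8.npy",W[1])
# reference: lip & scale mark pixel expectations
print(proj(W,[[.5132,-.1313,.06],[.5105,-.1575,.06]]))
for t in ["wedge","plate_0","jaw_lip","fixture"]: print(t,[(np.round(d["uv"],1).tolist(),round(d["confidence"],2)) for d in bot.mark_of("wrist",t)][:3])
cv2.imwrite("pics/w8c.png",cv2.resize(im[60:220,180:380],None,fx=3.5,fy=3.5,interpolation=cv2.INTER_CUBIC))
E
```

```text
shift cm [ 0.    0.02 -0.47] rot [-0.001  0.002 -0.   ] pos [ 0.5072 -0.132   0.0953] [-1.799e+02  1.000e-01  1.783e+02] F [-4.4 -0.1  0.8] op 0.0226 t 24.1
[ 0.02  1.09 -0.01] [  0.5 -47.7  48.4  -1.9   0.3  -0. ]
[[273.42005374 250.12242032]
 [223.95272327 246.7714286 ]]
wedge [([271.1, 250.3], 0.78)]
plate_0 []
jaw_lip [([272.0, 247.8], 0.93), ([140.3, 234.7], 0.31)]
fixture [([268.9, 217.1], 0.9)]
```

View pics/w8c.png

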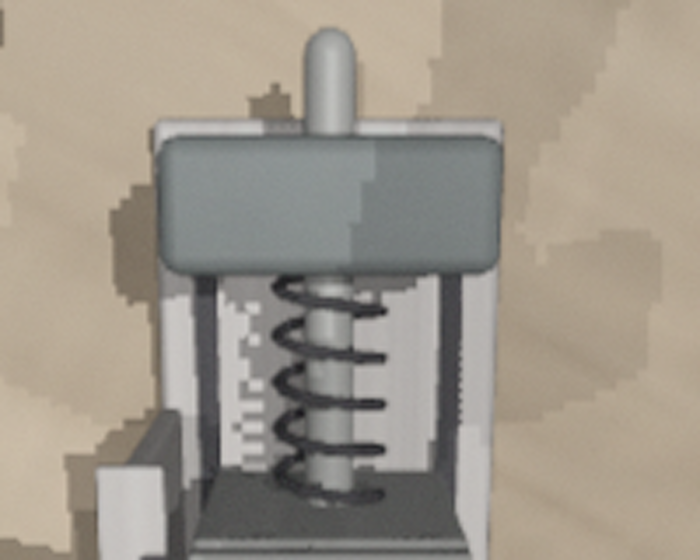

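The jaw's back edge shows at about crop row 543. That was my 12th view, so from here I track that edge numerically.

```bash
cat > jaw.py <<'E'
from h import *
def prof(im,W,th=-.028):
    s=np.arange(-.026,-.006,.0001);ys=np.arange(-.014,.0141,.001)
    ex=np.array([np.cos(th),np.sin(th),0]);ey=np.array([-ex[1],ex[0],0])
    P=np.array([.5132,-.1313,.064])+s[:,None,None]*ex+ys[None,:,None]*ey
    uv=proj(W,P.reshape(-1,3)).astype(np.float32).reshape(len(s),len(ys),2)
    g=cv2.cvtColor(im,cv2.COLOR_BGR2GRAY).astype(np.float32)
    v=cv2.remap(g,uv[...,0]-0.5*0,uv[...,1],cv2.INTER_LINEAR).mean(1)
    return s,v,uv
def edge(im,W):
    s,v,uv=prof(im,W);d=np.gradient(cv2.GaussianBlur(v[:,None],(1,9),0)[:,0])
    i=np.argsort(d)[::-1][:1];return round(float(s[i[0]]*1000),2),round(float(d[i[0]]),2),uv[i[0],14].round(1)
if __name__=="__main__":
    import sys
    if len(sys.argv)>1:
        for n in sys.argv[1:]: print(n,edge(cv2.imread(f"pics/{n}.png"),(cam("wrist")[0],np.load(n+".npy"))))
    else:
        W=cam("wrist");im=bot.camera("wrist")[:,:,::-1].copy();print("jaw back edge mm",edge(im,W))
E
python3 jaw.py w2 w5 w6 w7 w8
```

```text
w2 (-16.0, 4.28, array([279.,  48.], dtype=float32))
w5 (-18.8, 4.94, array([275.6, 165.5], dtype=float32))
w6 (-15.9, 3.33, array([273. , 166.5], dtype=float32))
w7 (-16.7, 4.41, array([275.8, 192.6], dtype=float32))
w8 (-19.2, 5.47, array([273.4, 217.8], dtype=float32))
```

```bash
python3 - <<'E'
from h import *
K=cam("wrist")[0]
for n,c,r in (("w4",288,(33,64)),("w8",274,(62,104)),("w1",304,(88,116))):
    g=cv2.cvtColor(cv2.imread(f"pics/{n}.png"),6).astype(int);print(n,r,g[r[0]:r[1],c-1:c+2].mean(1).round().astype(int).tolist())
    W=(K,np.load(n+".npy")) if n!="w1" else None
    if W:
        print(W[1][:3,3].round(4),[proj(W,[.5132-.078,-.129,z])[0].round(1).tolist() for z in (.054,.03)], "100mm back",[proj(W,[.5132-a,-.128,.035])[0].round(1).tolist() for a in (.09,.095,.1)])
E
```

```text
w4 (33, 64) [177, 177, 179, 168, 151, 158, 164, 170, 177, 180, 179, 179, 180, 179, 180, 178, 179, 180, 180, 178, 178, 156, 117, 127, 133, 140, 144, 143, 142, 143, 143]
[ 0.4682 -0.1392  0.3168] [[287.3, 53.0], [286.1, 57.4]] 100mm back [[287.4, 38.6], [287.2, 31.1], [287.1, 23.4]]
w8 (62, 104) [181, 181, 182, 182, 182, 166, 141, 151, 161, 166, 171, 177, 183, 187, 186, 187, 186, 187, 186, 187, 187, 186, 187, 186, 186, 187, 186, 186, 186, 186, 186, 186, 185, 185, 185, 175, 137, 105, 123, 128, 134, 140]
[ 0.4408 -0.1302  0.2367] [[273.5, 97.1], [273.2, 98.5]] 100mm back [[274.5, 74.7], [274.2, 64.7], [274.0, 54.5]]
w1 (88, 116) [158, 157, 157, 149, 132, 131, 140, 146, 151, 151, 150, 150, 150, 150, 145, 140, 140, 138, 136, 124, 98, 90, 99, 104, 108, 106, 107, 105]
```

```bash
python3 -m pendant '[[[0,0,0.25,0,0,0,0],[0,0,0,0,0,0,0],[0,0,0.25,0,0,0,0],[0,0,0,0,0,0,0],[0,0,0,0,0,0,0]]]' >/dev/null
python3 go.py .5072 -.1318 .085 178.3
cat > rod.py <<'E'
from h import *
import sys
W=cam("wrist");K=W[0]
if len(sys.argv)>1: W=(K,np.load(sys.argv[1]+".npy"));im=cv2.imread(f"pics/{sys.argv[1]}.png")
else: im=bot.camera("wrist")[:,:,::-1].copy();cv2.imwrite("pics/last.png",im);np.save("last.npy",W[1])
g=cv2.cvtColor(im,6).astype(float)
def res(x0,x1,z):  # steepest drop along fixture x, mm
    s=np.arange(x0,x1,.0002);ys=np.linspace(-.002,.002,5);th=-.028
    P=np.array([.5132,-.1313,z])+s[:,None,None]*np.array([np.cos(th),np.sin(th),0])+ys[None,:,None]*np.array([-np.sin(th),np.cos(th),0])
    uv=proj(W,P.reshape(-1,3)).astype(np.float32).reshape(len(s),5,2)
    v=cv2.GaussianBlur(cv2.remap(g.astype(np.float32),uv,None,cv2.INTER_LINEAR).mean(1)[:,None],(1,7),0)[:,0];d=np.gradient(v)
    i=d.argmin();return s[i]*1000
r,h=res(-.102,-.085,.035),res(-.083,-.072,.054)
print("rod tip %.1f housing back %.1f protrusion %.1f"%(r,h,h-r))
sc=proj(W,[.5132-.004,-.1313-.027,.06])[0].astype(int)
if len(sys.argv)>2: print(sc);[print(y,g[y,sc[0]-12:sc[0]+14].astype(int).tolist()) for y in range(sc[1]-16,sc[1]+24)]
E
for n in w4 w8; do python3 rod.py $n; done; python3 rod.py; python3 rod.py last p
```

```text
shift cm [0.01 0.04 0.64] rot [-0.002  0.003 -0.   ] pos [ 0.5073 -0.1322  0.0914] [-179.9    0.2  178.3] F [-3.1 -0.2  4. ] op 0.0228 t 24.8
rod tip -91.6 housing back -77.2 protrusion 14.4
rod tip -93.8 housing back -77.8 protrusion 16.0
rod tip -94.6 housing back -77.8 protrusion 16.8
rod tip -94.6 housing back -77.8 protrusion 16.8
[221 247]
231 [98, 81, 74, 74, 77, 75, 78, 75, 76, 76, 73, 68, 69, 65, 68, 68, 65, 58, 69, 64, 59, 64, 74, 70, 104, 139]
232 [136, 129, 129, 131, 130, 129, 107, 97, 98, 95, 96, 91, 85, 80, 77, 74, 55, 49, 57, 67, 76, 75, 79, 62, 104, 136]
233 [151, 150, 149, 147, 150, 150, 129, 121, 123, 120, 119, 120, 103, 101, 99, 80, 59, 47, 70, 80, 78, 80, 74, 60, 105, 137]
234 [125, 126, 125, 126, 124, 126, 126, 128, 127, 130, 132, 130, 113, 105, 106, 91, 66, 53, 70, 75, 80, 74, 73, 65, 105, 135]
235 [125, 126, 129, 126, 126, 126, 126, 129, 130, 131, 131, 131, 115, 107, 106, 100, 86, 80, 74, 70, 72, 73, 70, 70, 97, 130]
236 [125, 126, 127, 127, 127, 125, 128, 129, 130, 130, 132, 130, 113, 106, 106, 105, 102, 104, 78, 69, 70, 73, 68, 71, 86, 126]
237 [126, 128, 127
[... 3400 characters left out ...]
55, 68, 72, 70, 71, 72, 72, 71, 72, 71, 70, 72]
265 [50, 21, 18, 23, 20, 22, 23, 15, 16, 21, 14, 26, 26, 29, 64, 71, 71, 72, 69, 68, 74, 72, 69, 69, 73, 69]
266 [27, 14, 13, 18, 20, 12, 18, 21, 16, 15, 20, 16, 14, 44, 67, 70, 73, 70, 71, 69, 73, 73, 71, 70, 72, 73]
267 [10, 13, 9, 11, 20, 15, 21, 13, 17, 17, 14, 19, 19, 57, 70, 73, 71, 71, 70, 71, 72, 71, 69, 69, 70, 72]
268 [17, 14, 17, 14, 24, 20, 20, 20, 18, 21, 16, 19, 26, 60, 73, 69, 70, 71, 68, 73, 73, 71, 68, 67, 70, 68]
269 [20, 14, 13, 17, 21, 13, 22, 24, 22, 13, 15, 13, 41, 68, 70, 70, 73, 71, 69, 71, 67, 69, 72, 71, 73, 71]
270 [24, 20, 20, 12, 23, 20, 27, 20, 17, 18, 22, 25, 59, 72, 74, 70, 74, 73, 72, 72, 71, 73, 71, 72, 70, 73]
```

```bash
python3 -m pendant '[[[0,0,0.3,0,0,0,0],[0,0,0,0,0,0,0],[0,0,0,0,0,0,0]]]' >/dev/null
python3 go.py .5072 -.1318 .085 178.3; python3 rod.py
python3 -m pendant '[[[0,0,0.2,0,0,0,0],[0,0,0,0,0,0,0],[0,0,0,0,0,0,0]]]' >/dev/null
python3 go.py .5072 -.1318 .085 178.3; python3 rod.py
cat > stat.py <<'E'
from h import *
# static cameras: shift (px and mm) of the push-rod end against the start picture
for c in ("scene","side"):
    C=cam(c);a=cv2.imread(f"pics/{c}0.png");b=bot.camera(c)[:,:,::-1].copy();cv2.imwrite(f"pics/{c}_l.png",b)
    p=proj(C,[[.5132-.089,-.1288,.035]])[0];q=proj(C,[[.5132-.099,-.1288,.035]])[0];n=(q-p)/10
    rg=np.arange(-8,12,.1);L=[cv2.remap(cv2.cvtColor(i,6).astype(np.float32),*[(p[k]+rg*n[k]).astype(np.float32)[None] for k in (0,1)],cv2.INTER_CUBIC)[0] for i in (a,b)]
    print(c,p.round(1),"px/mm",np.linalg.norm(n).round(2));[print(l[::5].astype(int).tolist()) for l in L]
E
python3 stat.py
```

```text
shift cm [0.01 0.05 0.41] rot [-0.002  0.003 -0.   ] pos [ 0.5073 -0.1323  0.0891] [-179.9    0.2  178.3] F [-3.6  0.4  3.1] op 0.0228 t 25.1
rod tip -95.4 housing back -77.8 protrusion 17.6
shift cm [0.01 0.06 0.29] rot [-0.002  0.004 -0.   ] pos [ 0.5073 -0.1324  0.0879] [-179.9    0.2  178.3] F [-3.6  0.7  2.1] op 0.0224 t 25.4
rod tip -95.8 housing back -77.6 protrusion 18.2
scene [223.  199.5] px/mm 0.46
[87, 89, 92, 95, 96, 96, 94, 94, 94, 94, 93, 94, 93, 94, 93, 93, 93, 94, 93, 93, 93, 95, 95, 96, 99, 107, 118, 130, 143, 153, 160, 161, 160, 157, 156, 156, 157, 157, 158, 158]
[92, 93, 96, 98, 99, 98, 96, 95, 95, 96, 95, 96, 96, 97, 96, 97, 96, 97, 96, 96, 96, 97, 96, 96, 95, 95, 94, 93, 94, 94, 97, 98, 100, 105, 114, 124, 133, 141, 149, 153]
side [310.3 301.9] px/mm 0.62
[140, 140, 140, 139, 138, 137, 137, 137, 138, 138, 138, 138, 138, 138, 137, 136, 134, 131, 128, 123, 119, 117, 116, 118, 121, 124, 127, 129, 131, 131, 131, 130, 130, 131, 131, 131, 131, 131, 132, 133]
[143, 142, 141, 141, 141, 141, 141, 140, 139, 140, 140, 140, 141, 141, 142, 142, 142, 142, 142, 143, 144, 145, 145, 144, 141, 137, 132, 128, 124, 122, 122, 122, 124, 125, 128, 130, 132, 132, 133, 134]
```

Three independent readings agree: jaw displaced 4.2 mm (scene), 3.9 mm (side) and about 3.7 mm (wrist). I'll let it settle, recheck, and hand in.

```bash
python3 -m pendant '[[[0,0,0,0,0,0,0],[0,0,0,0,0,0,0],[0,0,0,0,0,0,0],[0,0,0,0,0,0,0],[0,0,0,0,0,0,0]]]' >/dev/null
python3 go.py .5072 -.1318 .085 178.3; python3 rod.py; python3 stat.py
python3 - <<'E'
from h import *
bot.camera("side")
for t in ("wedge","plate_0"): print(t,[(np.round(d["uv"]).tolist(),round(d["confidence"],2)) for d in bot.mark_of("side",t)][:4])
C=cam("side");print("expect wedge",proj(C,[.5225,-.1318,.030])[0].round())
E
```

```text
shift cm [0.02 0.06 0.29] rot [-0.002  0.004 -0.   ] pos [ 0.5073 -0.1324  0.0879] [-179.9    0.2  178.3] F [-4.  -0.3  1.8] op 0.0228 t 25.9
rod tip -95.8 housing back -77.6 protrusion 18.2
scene [223.  199.5] px/mm 0.46
[87, 89, 92, 95, 96, 96, 94, 94, 94, 94, 93, 94, 93, 94, 93, 93, 93, 94, 93, 93, 93, 95, 95, 96, 99, 107, 118, 130, 143, 153, 160, 161, 160, 157, 156, 156, 157, 157, 158, 158]
[92, 94, 97, 99, 99, 99, 96, 96, 95, 96, 95, 96, 96, 97, 96, 96, 96, 96, 95, 95, 95, 96, 95, 95, 95, 95, 94, 93, 94, 94, 97, 99, 101, 106, 114, 124, 133, 141, 148, 153]
side [310.3 301.9] px/mm 0.62
[140, 140, 140, 139, 138, 137, 137, 137, 138, 138, 138, 138, 138, 138, 137, 136, 134, 131, 128, 123, 119, 117, 116, 118, 121, 124, 127, 129, 131, 131, 131, 130, 130, 131, 131, 131, 131, 131, 132, 133]
[143, 142, 142, 141, 141, 141, 141, 141, 140, 140, 139, 139, 139, 139, 140, 141, 142, 143, 144, 144, 143, 143, 142, 142, 142, 138, 133, 128, 124, 121, 121, 121, 123, 125, 127, 130, 132, 132, 133, 133]
wedge [([251.0, 300.0], 0.54)]
plate_0 [([261.0, 272.0], 0.67), ([249.0, 307.0], 0.65), ([247.0, 304.0], 0.49)]
expect wedge [251. 297.]
```

Stable and consistent; handing in.

```bash
python3 -c "
from workcell import bot
print(bot.job_done(), bot.get_obs()['wrist_force'])"
```

```text
the job is handed in; nothing more can be done
the job is handed in; nothing more can be done
```

The job is handed in, with the jaw pushed back about 4 mm and the gripper still holding the wedge (80 N grip). The hand-in gave no verdict.

- **What I did:** The gap measured 27.8 mm, so I used two plates. I stood both plates from the near and middle rack slots against the fence. I then set the wedge back-to-plate and pressed it down in small steps.
- **Jaw position:** I measured how far the jaw's push-rod had moved in three cameras: about 4.2 mm (scene), 3.9 mm (side) and 3.8 mm (wrist). The pointer and the long line were hidden behind a finger, so I did not read the mark directly.
- **Wedge:** By the arm's position the tip was at about z = 30 mm, well below the lip and clear of the base, and upright to about 0.2°. The network's wedge mark in the side view agreed to about 3 px.
- **Force:** The steady downward push read only about 2–3 N after the wedge's weight (1.8 N on the sensor). That is below the stated 8–15 N, but the reading was noisy, and I relied on the images instead. The wrist read about 4 N sideways, towards the stack.
- **Disagreements:**
  - Positions in the rack measured about 1–2 mm off along x for the second plate and the wedge. I corrected both from in-hand pictures.
  - In the last side-view check the plate network reported a third, likely false, detection near the fixture.
- **Time:** The job took 26 s of the 69 s allowed.

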